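# Press a batch of sanding boards

## Task

Clear both wooden offcuts, one on the green press's ledge and one on the table beyond it, into the grey tray, and draw every sanding board up out of the slotted block and lean them all side by side in the press, standing on its ledge and flat against its backrest; the bare steel scraper plate stays in its slot. With all the boards in, pull the red lever towards you until the orange bar is firmly against them, keep it there for a second, then ease it slowly all the way back to rest before letting go, and do not knock the white jar about.

Things in the scene. Friction and masses are not known exactly. Their poses are not given: they have to be found in the camera images.
- press: green hand press, fixed; origin on the table below the corner of ledge and backrest; x away from the robot, y along the ledge, z up. Level ledge 50 mm above the table, y -140 to 140, x 0 to 50 mm, lip 6 mm high at x 50-55; body back to x -55; end cheeks at y +-143, 60 mm high. Orange bar when open: at x 93, z 84 mm, 16 mm thick, y -155 to 155
- bed: backrest of the press: plate 10 mm thick, 280 mm long (y), 60 mm high along its slope, leaning 0.35 rad, top towards the robot. Origin mid-foot, in the corner with the ledge; x = outward normal of the bearing face, y along the ledge, z up the slope. A seated board has its back on x = 0, lower back edge at z = 0, centre at y within +-118 mm; room for four
- lever (a joint): press lever with the orange bar, hinge along the press's y, rad; 0 = open, at rest on its stop; grows as the red handle is pulled towards the robot and the bar swings to the backrest; the bar meets 8 mm boards at about 1.2 (stop without boards: 1.3). Sprung: 2.5 N at the handle at rest, 9.5 N at full stroke; snaps back if let go
- lever_grip (a point): middle of the red handle: bar 18 mm thick along the press's y, 60 mm long, 170 mm from the pivot; 150 mm above the table at rest, 190 mid-stroke, 170 when pulled. Can be pinched from above and turns between the fingers; its arm is 33 mm from this point, on the side of the press's middle
- lever_pivot (a point): point on the lever's axis beside the handle (same press y as lever_grip), press x 45, z 20 mm; the handle swings about it in the press's x-z plane
- rack: dark wood block with five slots in a row along its x, fixed; 241 (x) x 66 (y) x 55 (z) mm; origin at the centre of its underside; slots at x = -84, -42, 0, 42, 84 mm, each 11 mm (x) x 54 mm (y), floor 10 mm and mouth 55 mm above the table
- board1: sanding board: wood plate 8 (x) x 50 (y) x 110 (z) mm, about 50 g, both faces alike, coated green; origin at the centre of the underside (8 x 50 end), z towards the other end. Starts upright in a slot of the rack, 65 mm showing above the block, z up, x along the rack's x. May be absent
- board2: sanding board: wood plate 8 (x) x 50 (y) x 110 (z) mm, about 50 g, both faces alike, coated red; origin at the centre of the underside (8 x 50 end), z towards the other end. Starts upright in a slot of the rack, 65 mm showing above the block, z up, x along the rack's x. May be absent
- board3: sanding board: wood plate 8 (x) x 50 (y) x 110 (z) mm, about 50 g, both faces alike, coated yellow; origin at the centre of the underside (8 x 50 end), z towards the other end. Starts upright in a slot of the rack, 65 mm showing above the block, z up, x along the rack's x. May be absent
- board4: sanding board: wood plate 8 (x) x 50 (y) x 110 (z) mm, about 50 g, both faces alike, coated blue; origin at the centre of the underside (8 x 50 end), z towards the other end. Starts upright in a slot of the rack, 65 mm showing above the block, z up, x along the rack's x. May be absent
- scraper: bare steel scraper plate 6 x 50 x 85 mm in one of the rack's slots; stays there; origin at the centre of its underside
- tray: grey open tray 150 (x) x 110 (y) x 40 mm, 4 mm walls and floor, fixed; origin under its centre
- offcut1: wooden offcut 24 (x) x 36 (y) x 22 (z) mm, lying on the press's ledge; origin at the centre of its underside; grip it across its 36 mm length there
- offcut2: wooden offcut 24 (x) x 36 (y) x 22 (z) mm, lying on the table beyond the press; origin at the centre of its underside
- jar: white jar, diameter 60 mm, height 85 mm, bystander standing between rack and press; origin under its centre
There are look-alikes about, which are no part of the job. What is shaped like the offcut1 but blue is not meant. Leave any purple look-alike of the board1 alone.

How it is judged:
On the way, in this order (a step that is already met when the one before it is completed fails the run):
1. every board stands on the press ledge, flat against the backrest, lever at rest (x of board1 in the frame of bed between -0.004 and 0.014 m and z of board1 in the frame of bed between -0.008 and 0.012 m and y of board1 in the frame of bed between -0.118 and 0.118 m and angle between the z axis of each of board1, board2, board3, board4 and the z axis of bed, either way round below 0.15 rad and angle between the x axis of each of board1, board2, board3, board4 and the x axis of bed, either way round below 0.25 rad and x of board2 in the frame of bed between -0.004 and 0.014 m and z of board2 in the frame of bed between -0.008 and 0.012 m and y of board2 in the frame of bed between -0.118 and 0.118 m and x of board3 in the frame of bed between -0.004 and 0.014 m and z of board3 in the frame of bed between -0.008 and 0.012 m and y of board3 in the frame of bed between -0.118 and 0.118 m and x of board4 in the frame of bed between -0.004 and 0.014 m and z of board4 in the frame of bed between -0.008 and 0.012 m and y of board4 in the frame of bed between -0.118 and 0.118 m and value of joint lever below 0.1 rad), for 0.2 s.
2. the lever is pulled until the bar is against the boards, and kept there (x of board1 in the frame of bed between -0.004 and 0.014 m and z of board1 in the frame of bed between -0.008 and 0.012 m and y of board1 in the frame of bed between -0.118 and 0.118 m and angle between the z axis of each of board1, board2, board3, board4 and the z axis of bed, either way round below 0.15 rad and angle between the x axis of each of board1, board2, board3, board4 and the x axis of bed, either way round below 0.25 rad and x of board2 in the frame of bed between -0.004 and 0.014 m and z of board2 in the frame of bed between -0.008 and 0.012 m and y of board2 in the frame of bed between -0.118 and 0.118 m and x of board3 in the frame of bed between -0.004 and 0.014 m and z of board3 in the frame of bed between -0.008 and 0.012 m and y of board3 in the frame of bed between -0.118 and 0.118 m and x of board4 in the frame of bed between -0.004 and 0.014 m and z of board4 in the frame of bed between -0.008 and 0.012 m and y of board4 in the frame of bed between -0.118 and 0.118 m and value of joint lever above 1.175 rad), for 0.5 s.
3. the lever is eased back to rest (value of joint lever below 0.06 rad), for 0.2 s.
At the end, for the whole second after the job is handed in: Every board present stands on the press ledge within about 1 cm of the corner, flat against the backrest (within 0.15 rad) and wholly within the ledge's length; both offcuts lie in the tray; the lever is at rest (below 0.06 rad); the scraper plate is still in its slot; all is at rest (x of board1 in the frame of bed between -0.004 and 0.014 m and z of board1 in the frame of bed between -0.008 and 0.012 m and y of board1 in the frame of bed between -0.118 and 0.118 m and angle between the z axis of each of board1, board2, board3, board4 and the z axis of bed, either way round below 0.15 rad and angle between the x axis of each of board1, board2, board3, board4 and the x axis of bed, either way round below 0.25 rad and x of board2 in the frame of bed between -0.004 and 0.014 m and z of board2 in the frame of bed between -0.008 and 0.012 m and y of board2 in the frame of bed between -0.118 and 0.118 m and x of board3 in the frame of bed between -0.004 and 0.014 m and z of board3 in the frame of bed between -0.008 and 0.012 m and y of board3 in the frame of bed between -0.118 and 0.118 m and x of board4 in the frame of bed between -0.004 and 0.014 m and z of board4 in the frame of bed between -0.008 and 0.012 m and y of board4 in the frame of bed between -0.118 and 0.118 m and x of offcut1 in the frame of tray between -0.071 and 0.071 m and y of offcut1 in the frame of tray between -0.051 and 0.051 m and z of each of offcut1, offcut2 in the frame of tray below 0.034 m and x of offcut2 in the frame of tray between -0.071 and 0.071 m and y of offcut2 in the frame of tray between -0.051 and 0.051 m and value of joint lever below 0.06 rad and z of scraper in the frame of rack between -0.01 and 0.02 m and distance of scraper from where it was at the start of the episode below 0.02 m and linear speed of each of board1, board2, board3, board4, offcut1, offcut2 below 0.03 m/s); the robot touches nothing.
It fails at once if the lever snaps back (faster than 2 rad/s) (velocity of joint lever below -2 rad/s).
It fails at once if the scraper plate is drawn from its slot (distance of scraper from where it was at the start of the episode above 0.03 m).
It fails at once if the white jar is knocked away (distance of jar from where it was at the start of the episode above 0.05 m).
Of board1, board2, board3, board4 only 2 to 4 are there at a start; the rules pass over those that are not, and their reading is None.
At some moment in a run one of offcut2 may be knocked a few centimetres aside while the robot is not near it.
It also fails if it takes over 210 s, if anything falls off the work surface, if the arm or the gripper's body presses on something with over 40 N, if the wrist force passes 120 N, or if a joint passes its speed limit or range.

## Robot

A 6-joint arm with a two-finger parallel gripper is mounted at the origin on the work surface. World frame = base frame: x ahead of the robot, y to its left, z up, the work surface at z = 0. Lengths are in m, angles in rad, forces in N, time in s.
With the tool pointing down it reaches from about 0.325 to 0.775 m from the base axis. Payload 5.5 kg.
Tool frame: the origin (TCP) lies midway between the tips of the shut fingers; the grasp point (between the pads) lies arm.tcp_to_grasp behind it (arm.tcp_to_grasp is the distance from the TCP to the grasp point, in m); y points along the fingers, x is the direction in which the jaws open and shut, and the axes are right-handed (so a half turn about y gives the same grasp; the last joint's range is limited). The gripper opens to 88 mm and grips with 3 to 60 N. Pads are 20 mm wide; open, the fingers measure 115 mm over their backs; the gripper's body (75 mm by 178 mm) begins 61 mm behind the grasp point.
Start: joints at [1.045, 0.091, 1.231, -0, 1.82, -0.057], TCP at [0.271, 0.535, 0.201] pointing down, gripper open.
Joint ranges: [-2.87, 2.87], [-0.86, 2.18], [0.17, 2.46], [-1.51, 4.65], [0.06, 2.69], [-2.65, 2.65]. Speed limits (rad/s): [2.57, 2.57, 3.01, 3.14, 3.14, 3.14].

## Interface

Orientations are given as a unit quaternion [x, y, z, w].
In Python, from cell import arm gives the robot as it stands.
- The arm moves only by the shell command python3 -m creep 'ROWS' [FORCE]. ROWS is JSON, a list of rows, each a list of 7 numbers: the shift along the world's x, y, z in m, then the turn, a rotation vector about the world's x, y, z in degrees, then the opening, from 0 (shut) to 1 (fully open). A call has 1 to 5 rows; each row is the pose to reach, as a shift and turn from the pose commanded when the call began; what a row does not reach only later rows make up. A row lasts 1/8 s, in which the tool goes at most 62.5 mm and 10.7 degrees, less where a joint would pass 70% of its speed; a pose out of reach is approached as far as the arm can. A call with a gripper value outside its range is refused whole. The fingers move at their own pace and stop on an object; FORCE is the grip in N (left out, the last holds). Time passes only in rows, so rows that repeat a pose let the fingers close. It gives the time, the measured TCP pose, the force and the opening at its end, in the units of the state.
- arm.state(): the state, without advancing time (a new reading comes with each control period).
- arm.snapshot(name): name is "scene" or "top"; returns the picture (480x640x3 uint8, red, green, blue); there is no depth.
- arm.calibration(name): a dict with "vfov" (degrees; the focal length in pixels is half the picture's height over the tangent of half this angle, whatever the lens; pixels are square), "cx", "cy" (the principal point, pixels), "D" ([k1, k2, p1, p2, k3] as OpenCV has them; the pictures are not rectified), "extrinsics" (4x4, takes a point from world to camera coordinates). Camera axes: x right, y down, z forward; pixel columns grow to the right and rows downward; lengths in m; the calibration is good to about 2 mm. A picture is of the moment at which its call begins. calibration takes no time and is no camera call.
- arm.close_job(): hands the job in, once; it reports no verdict.
The state is a dict: "clock": time; "qpos": joint angles; "joint_vel": joint speeds; "tau": joint torques, N m; "position": TCP position; "eef_rot": TCP orientation; "ft_force": force on the tool from outside, world axes, zero at the start; "wrist_torque": the same for the moment, N m; "grip_width": finger opening in m.
Only numpy, scipy, OpenCV 4.12 (cv2) and the standard library are available. Lean on these libraries where they do the work, as an engineer would, in place of code of your own. Each camera call takes 0.05 s, during which the arm holds its last target.

## Working session

There is one attempt and no reset: what is moved stays moved. The work goes in short steps, Python scripts to look and compute and a shell command to move; the robot and the scene stay as the last step left them, time stands still between calls to the robot, and variables do not carry over. Pictures are saved under pics/ and viewed, and the job is handed in when it is done.

```bash
ls; mkdir -p pics
python3 - <<'E'
from cell import arm
import cv2
print(arm.state()); print(arm.tcp_to_grasp)
for n in("scene","top"):
    im=arm.snapshot(n); cv2.imwrite(f"pics/{n}0.png",im[:,:,::-1]); c=arm.calibration(n); print(n,c)
E
```

```text
pics
{'clock': 0.0, 'qpos': array([ 1.04533223e+00,  9.17967747e-02,  1.23187730e+00, -3.37329725e-05,
        1.81981569e+00, -5.66820282e-02]), 'joint_vel': array([ 4.33905736e-05,  1.48243461e-03, -3.73192424e-04, -3.83024862e-04,
       -7.48287790e-04, -1.47548771e-03]), 'tau': array([-4.02188025e-04, -4.46442533e+01, -4.06452656e+01,  7.00551225e-02,
        2.92096037e-02, -2.13416120e-04]), 'position': array([0.27090831, 0.53496911, 0.20034896]), 'eef_rot': array([ 0.60278299,  0.36961501, -0.37078491, -0.6021262 ]), 'ft_force': array([ 0.35958729,  0.03394825, -0.08986614]), 'wrist_torque': array([-0.04781963, -0.03131625, -0.02554093]), 'grip_width': 0.08798163272938603}
0.0187
scene {'vfov': 51.900858339985646, 'cx': 318.79910482163814, 'cy': 241.05247188233932, 'D': array([-0.0116973,  0.       ,  0.       ,  0.       ,  0.       ]), 'extrinsics': array([[-6.81362072e-01,  7.31946310e-01,  5.72160740e-04,
         3.62911883e-01],
       [ 6.08307560e-01,  5.66702294e-01, -5.55707138e-01,
        -2.63618385e-01],
       [-4.07072034e-01, -3.78289717e-01, -8.31377922e-01,
         1.24664318e+00],
       [ 0.00000000e+00,  0.00000000e+00,  0.00000000e+00,
         1.00000000e+00]])}
top {'vfov': 44.86994138720486, 'cx': 314.37636359479137, 'cy': 238.69420603303885, 'D': array([-0.07106083,  0.        ,  0.        ,  0.        ,  0.        ]), 'extrinsics': array([[ 0.05715278, -0.99835606, -0.00432832, -0.0457375 ],
       [-0.97469396, -0.05485867, -0.21670768,  0.55755087],
       [ 0.21611398,  0.01660424, -0.97622694,  1.14428037],
       [ 0.        ,  0.        ,  0.        ,  1.        ]])}
```

View pics/scene0.png

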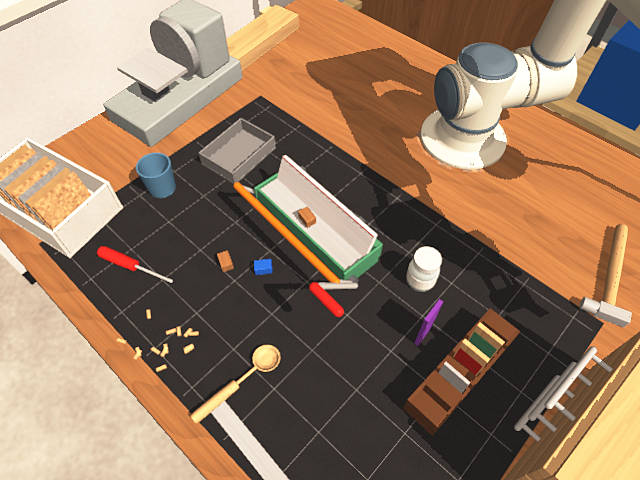

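View pics/top0.png

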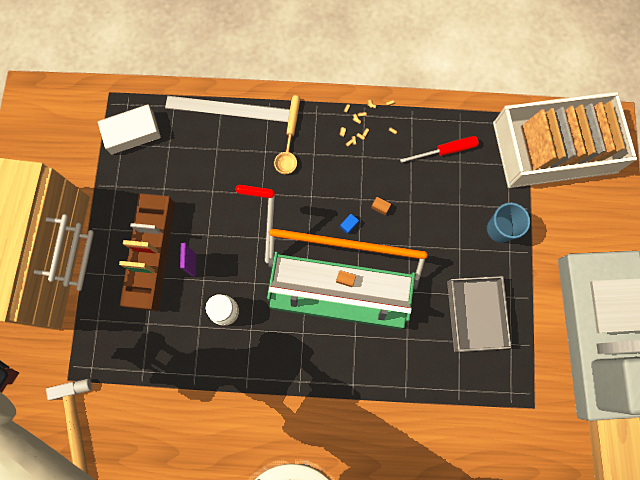

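The tray is at top px (482,313) and the press at (345,290), with its lever handle at (255,190). The rack is at (147,250). Possible mix-ups for the offcuts are the brown blocks at (346,279) on the ledge and (381,205) on the table against a blue one at (349,223). For the boards it is the purple plate at (188,258). I'll zoom in to check the boards.

Run:
```python
import cv2
a=cv2.imread("pics/scene0.png");b=cv2.imread("pics/top0.png")
cv2.imwrite("pics/c1.png",cv2.resize(a[290:440,390:530],None,fx=4,fy=4,interpolation=cv2.INTER_CUBIC))
cv2.imwrite("pics/c2.png",cv2.resize(b[180:340,100:240],None,fx=3.7,fy=3.7,interpolation=cv2.INTER_CUBIC))
cv2.imwrite("pics/c3.png",cv2.resize(b[170:340,225:445],None,fx=3.5,fy=3.5,interpolation=cv2.INTER_CUBIC))
```

```text
(no output)
```

View pics/c1.png

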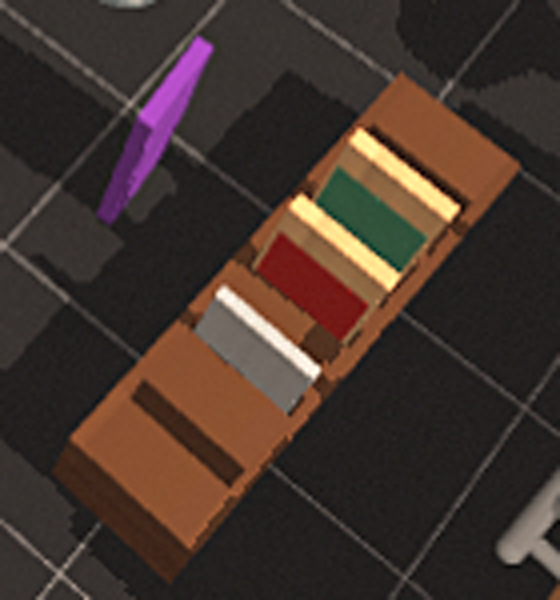

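View pics/c2.png

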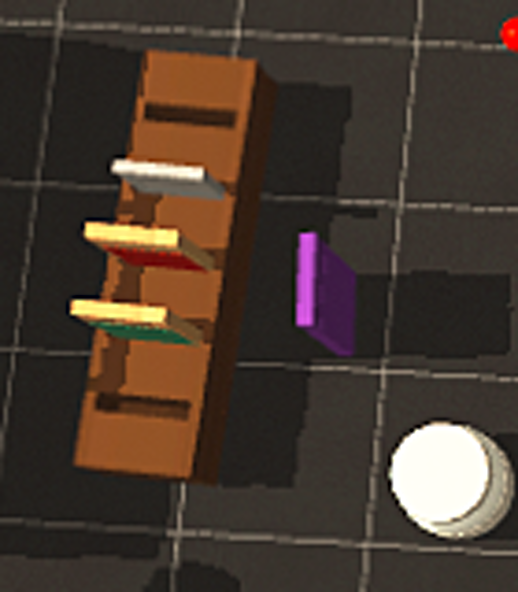

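View pics/c3.png

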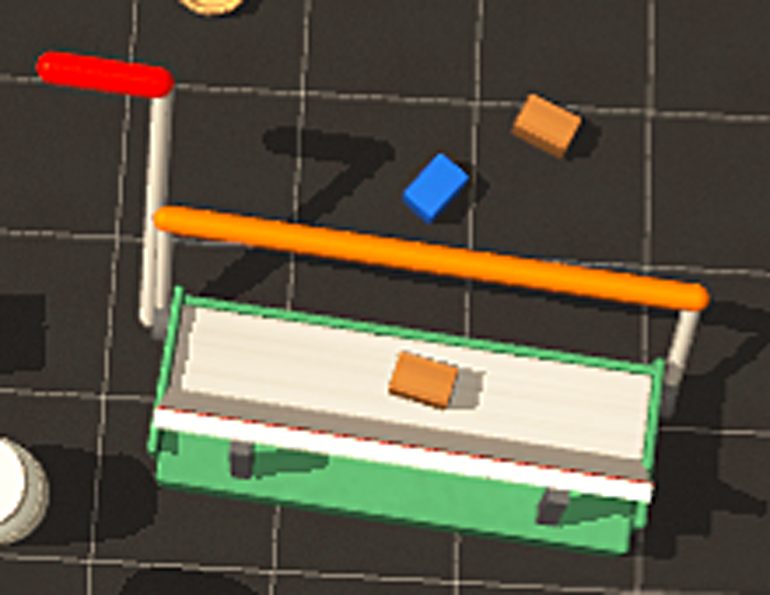

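```bash
cat > h.py <<'E'
import numpy as np, cv2
from scipy.optimize import least_squares
from scipy.spatial.transform import Rotation as R
from cell import arm
def cal(n):
    c=arm.calibration(n); f=240/np.tan(np.radians(c['vfov'])/2)
    K=np.array([[f,0,c['cx']],[0,f,c['cy']],[0,0,1.]]); return K,np.array(c['D']),np.array(c['extrinsics'])
C={n:cal(n) for n in('scene','top')}
def proj(n,P):
    K,D,E=C[n]; rv,_=cv2.Rodrigues(E[:3,:3]); 
    return cv2.projectPoints(np.atleast_2d(np.asarray(P,float)),rv,E[:3,3],K,D)[0][:,0]
def ray(n,px,z):
    K,D,E=C[n]; u=cv2.undistortPoints(np.array([[px]],float),K,D)[0,0]
    d=E[:3,:3].T@np.array([u[0],u[1],1]); o=-E[:3,:3].T@E[:3,3]
    return o+d*(z-o[2])/d[2]
def T(p,P):
    x,y,a=p; P=np.atleast_2d(np.asarray(P,float)); c,s=np.cos(a),np.sin(a)
    return np.c_[x+c*P[:,0]-s*P[:,1],y+s*P[:,0]+c*P[:,1],P[:,2]]
def fit(obs,p0):
    # obs: list (cam, pixel, modelpoint)
    f=lambda p:np.concatenate([proj(n,T(p,[m]))[0]-px for n,px,m in obs])
    r=least_squares(f,p0,loss='soft_l1'); return r.x,r.fun.reshape(-1,2)
E
cat > f.py <<'E'
from h import *
np.set_printoptions(precision=4,suppress=True)
t=lambda x,y,s,ox,oy:(x/s+ox,y/s+oy)
c1=lambda x,y:t(x,y,4,390,290); c2=lambda x,y:t(x,y,3.7,100,180); c3=lambda x,y:t(x,y,3.5,225,170)
# rack x axis hypothesis along world -x or +x: symmetric
hx,hy,h=.1205,.033,.055
o=[('top',c2(147,52),(hx,hy,h)),('top',c2(257,60),(hx,-hy,h)),('top',c2(190,473),(-hx,-hy,h)),('top',c2(75,465),(-hx,hy,h)),
('scene',c1(403,72),(-hx,-hy,h)),('scene',c1(520,162),(-hx,hy,h)),('scene',c1(190,548),(hx,hy,h)),('scene',c1(70,440),(hx,-hy,h))]
rk,e=fit(o,[.5,.35,0]); print('rack',rk,e.round(1).tolist())
o=[('top',c3(160,217),(.093,.151,.084)),('top',c3(703,297),(.093,-.151,.084)),
('top',c3(180,292),(.055,.143,.056)),('top',c3(662,362),(.055,-.143,.056)),
('top',c3(157,408),(-.0206,.14,.1064)),('top',c3(652,484),(-.0206,-.14,.1064))]
pr,e=fit(o,[.45,.0,0]); print('press',pr,e.round(1).tolist())
for z,nm,px in[(.022,'off2',c3(548,120)),(.072,'off1',c3(425,377))]: print(nm,ray('top',px,z))
print('jar',ray('top',c2(441,480),.085))
print('tray',ray('top',(478,279),.04),ray('top',(480,352),.04))
print('handle ends',ray('top',c3(42,65),.15),ray('top',c3(170,83),.15))
np.savez('m.npz',rack=rk,press=pr)
for n in('top','scene'):
    im=cv2.resize(cv2.imread(f'pics/{n}0.png'),None,fx=2,fy=2,interpolation=cv2.INTER_CUBIC)
    def L(p,A,B,c=(255,255,0)):
        a,b=proj(n,T(p,[A,B]))*2+.5; cv2.line(im,tuple(int(v) for v in a),tuple(int(v) for v in b),c,1,cv2.LINE_AA)
    for s in(-.084,-.042,0,.042,.084):
        for dx in(-.0055,.0055): L(rk,(s+dx,-.027,h),(s+dx,.027,h))
    for z in(0,h):
        q=[(hx,hy,z),(hx,-hy,z),(-hx,-hy,z),(-hx,hy,z)]
        for i in range(4):L(rk,q[i],q[(i+1)%4])
    for A,B in[((0,-.14,.05),(0,.14,.05)),((-.0206,-.14,.1064),(-.0206,.14,.1064)),((.05,-.14,.05),(.05,.14,.05)),((.055,-.143,.056),(.055,.143,.056)),((.093,-.155,.084),(.093,.155,.084)),((-.055,-.143,0),(-.055,.143,0)),((.055,-.143,0),(.055,.143,0))]: L(pr,A,B,(255,0,255))
    if n=='top': cv2.imwrite('pics/o_top.png',im[320:720,180:900])
    else: cv2.imwrite('pics/o_scene.png',im[280:880,380:1080])
E
python3 f.py
```

```text
rack [ 0.5184  0.3387 -0.0457] [[-0.6, -1.4], [-0.2, -0.7], [-0.2, 0.3], [-0.5, -1.0], [-0.7, -1.0], [0.3, -0.1], [0.8, -0.1], [-0.4, -2.2]]
press [ 0.4559 -0.0745 -0.0967] [[4.1, 0.3], [-3.9, -0.5], [0.1, 0.1], [-0.5, 0.9], [-0.0, -0.3], [0.4, -0.3]]
off2 [ 0.6525 -0.1548  0.022 ]
off1 [ 0.4797 -0.0837  0.072 ]
jar [0.3991 0.1659 0.085 ]
tray [ 0.497  -0.3598  0.04  ] [ 0.3468 -0.3641  0.04  ]
handle ends [0.6315 0.1415 0.15  ] [0.6249 0.0691 0.15  ]
```

```bash
python3 -c "
from h import *
print(proj('scene',[[.5,.35,.1]]))"
```

```text
[[484.42648265 350.0815024 ]]
```

View pics/o_top.png

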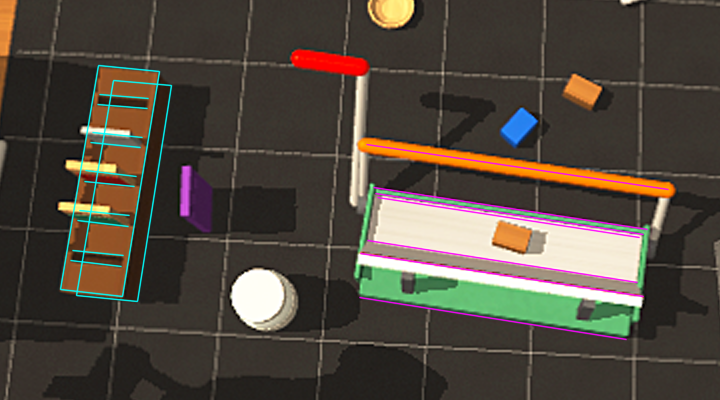

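View pics/o_scene.png

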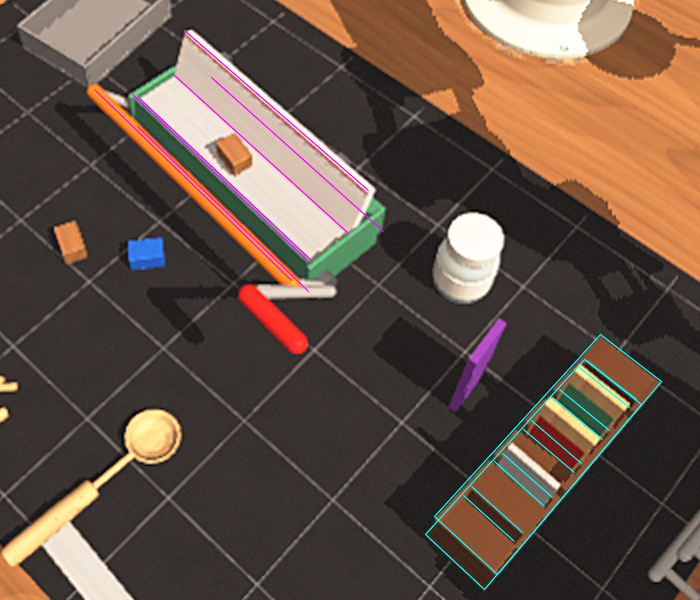

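Both fits overlay well. The boards present are green at slot x=-42 and red at slot 0. The scraper is at +42, and the purple plate and blue block are decoys. The offcuts are the brown blocks. Next I'll work out tool orientations and offcut yaws.

```bash
cat >> h.py <<'E'
m=dict(np.load('m.npz')) if __import__('os').path.exists('m.npz') else {}
G=arm.tcp_to_grasp
def st(v=True):
    s=arm.state(); r=R.from_quat(s['eef_rot']); 
    if v: print('t',round(s['clock'],2),'tcp',s['position'].round(4),'grasp',(s['position']-G*r.as_matrix()[:,1]).round(4),'F',s['ft_force'].round(1),'w',round(s['grip_width'],4)); print('jaw',r.as_matrix()[:,0].round(3),'fing',r.as_matrix()[:,1].round(3))
    return s,r
def go(grasp,jaw,fing=(0,0,-1)):
    """print shift/turn to bring the grasp point to `grasp`, jaw axis either way"""
    s,r=st(False); f=np.array(fing,float); f/=np.linalg.norm(f); best=None
    for sg in(1,-1):
        x=sg*np.array(jaw,float); x-=f*(x@f); x/=np.linalg.norm(x)
        Rt=R.from_matrix(np.c_[x,f,np.cross(x,f)]); rv=np.degrees((Rt*r.inv()).as_rotvec())
        if best is None or np.linalg.norm(rv)<np.linalg.norm(best): best=rv
    d=np.array(grasp)+G*f-s['position']; print('shift mm',(d*1000).round(1),'turn deg',best.round(1));
E
python3 - <<'E'
from h import *
st(); print(m)
c3=lambda x,y:(x/3.5+225,y/3.5+170)
for z,q in[(.022,[(535,95),(582,122),(565,157),(513,128)]),(.072,[(400,352),(457,366),(443,408),(390,393)])]:
    print(np.array([ray('top',c3(*p),z) for p in q]).round(4).tolist())
s,_=st(False); print(s['qpos'])
E
```

```text
t 0.1 tcp [0.2709 0.535  0.2004] grasp [0.2709 0.535  0.2191] F [-0.   0.1  0. ] w 0.0878
jaw [ 0.452  0.892 -0.002] fing [-0.001 -0.002 -1.   ]
{'rack': array([ 0.5184104 ,  0.33872967, -0.04574292]), 'press': array([ 0.45589267, -0.07448591, -0.09671341])}
[[0.6682, -0.1462, 0.022], [0.6525, -0.1759, 0.022], [0.6294, -0.166, 0.022], [0.6462, -0.1332, 0.022]]
[[0.4935, -0.0685, 0.072], [0.4871, -0.1019, 0.072], [0.4622, -0.0949, 0.072], [0.4692, -0.0639, 0.072]]
[ 1.04531823e+00  9.17797951e-02  1.23177902e+00 -1.71793674e-07
  1.81977537e+00 -5.66969623e-02]
```

```bash
python3 -c "
from h import *
go((.478,-.082,.22),(.2,.98,0))"
```

```text
shift mm [ 207.1 -617.     0.9] turn deg [ 0.1 -0.  15.3]
```

```bash
python3 -m creep '[[0.02,-0.06,0.02,0,0,2,1],[0.04,-0.115,0.02,0,0,4,1],[0.06,-0.17,0.02,0,0,6,1],[0.08,-0.225,0.02,0,0,8,1],[0.1,-0.28,0.02,0,0,10,1]]' 20; python3 -m creep '[[0.02,-0.056,0,0,0,1,1],[0.04,-0.112,0,0,0,2,1],[0.06,-0.17,0,0,0,3,1],[0.08,-0.225,0,0,0,4,1],[0.1,-0.28,0,0,0,5,1]]'; python3 -c "
from h import *
st();go((.478,-.082,.075),(.2,.98,0))"
```

```text
clock: 0.72
position: [0.3712, 0.2535, 0.221]
eef_rot: [0.568, 0.422, -0.422, -0.568]
ft_force: [0.4, 0.2, 0.5]
grip_width: 0.0878
clock: 1.35
position: [0.4713, -0.0267, 0.2211]
eef_rot: [-0.549, -0.446, 0.446, 0.549]
ft_force: [1.4, 0.3, -0.9]
grip_width: 0.0881
t 1.35 tcp [ 0.4713 -0.0267  0.2211] grasp [ 0.4713 -0.0267  0.2398] F [ 1.4  0.3 -0.9] w 0.0881
jaw [0.205 0.979 0.   ] fing [-0.  0. -1.]
shift mm [   6.7  -55.3 -164.8] turn deg [-0.  -0.   0.3]
```

```bash
python3 -m creep '[[0.007,-0.055,0,0,0,0,1],[0.007,-0.055,-0.06,0,0,0,1],[0.007,-0.055,-0.12,0,0,0,1],[0.007,-0.055,-0.145,0,0,0,1]]' ;python3 - <<'E'
from h import *
st();go((.478,-.082,.073),(.2,.98,0))
cv2.imwrite('pics/a1.png',cv2.resize(arm.snapshot('scene')[150:320,200:400,::-1],None,fx=3.5,fy=3.5))
E
```

```text
clock: 1.85
position: [0.4756, -0.0794, 0.0715]
eef_rot: [-0.547, -0.444, 0.447, 0.551]
ft_force: [-0.1, -0.1, 0.3]
grip_width: 0.0884
t 1.85 tcp [ 0.4756 -0.0794  0.0715] grasp [ 0.4757 -0.0795  0.0902] F [-0.1 -0.1  0.3] w 0.0884
jaw [0.206 0.979 0.   ] fing [-0.007  0.002 -1.   ]
shift mm [  2.4  -2.6 -17.2] turn deg [-0.1 -0.4  0.4]
```

View pics/a1.png

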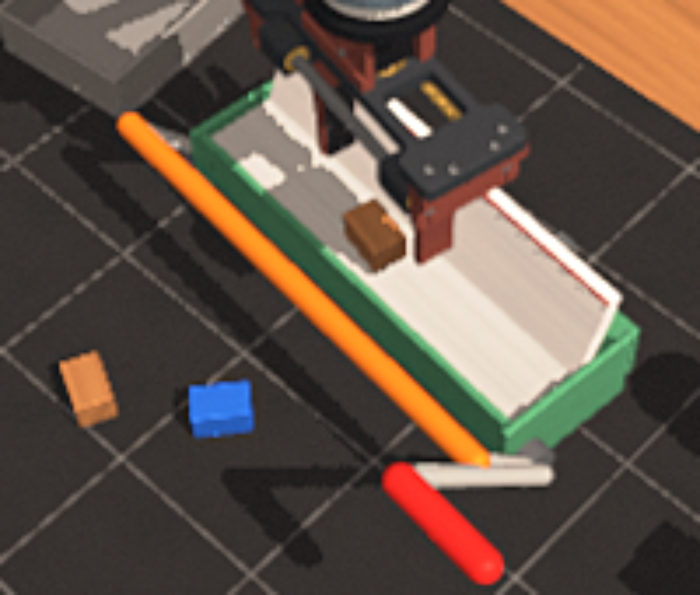

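```bash
python3 -m creep '[[0,0,-0.017,0,0,0,1],[0,0,-0.017,0,0,0,1]]' ;python3 - <<'E'
from h import *
st()
print(ray('scene',(200+375/3.5,150+222/3.5),.072))
for n in('scene','top'):
  im=arm.snapshot(n).copy()
  o=(230,180) if n=='scene' else (270,220)
  cv2.imwrite(f'pics/a2{n}.png',cv2.resize(im[o[1]:o[1]+90,o[0]:o[0]+140,::-1],None,fx=5,fy=5))
E
```

```text
clock: 2.15
position: [0.4779, -0.0796, 0.0591]
eef_rot: [-0.549, -0.446, 0.446, 0.549]
ft_force: [0.2, 0.2, -1.0]
grip_width: 0.0878
t 2.15 tcp [ 0.4779 -0.0796  0.0591] grasp [ 0.4779 -0.0796  0.0778] F [ 0.2  0.2 -1. ] w 0.0878
jaw [0.205 0.979 0.   ] fing [-0.001  0.    -1.   ]
[ 0.48078961 -0.0813096   0.072     ]
```

View pics/a2scene.png

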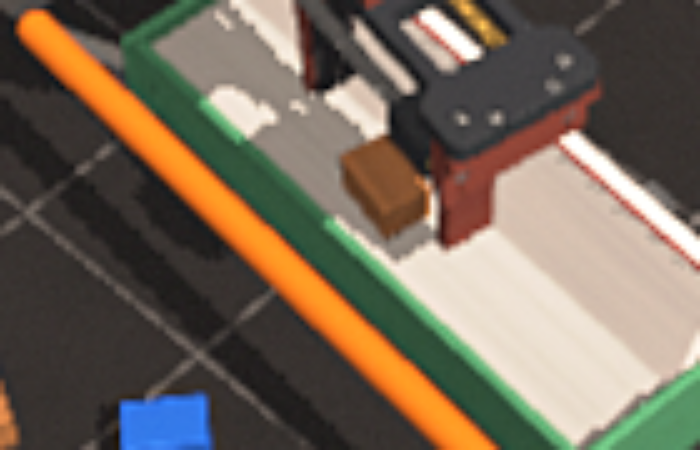

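```bash
python3 -m creep '[[0.002,-0.002,-0.005,0,0,0,1],[0.002,-0.002,-0.005,0,0,0,0.2],[0.002,-0.002,-0.005,0,0,0,0.2],[0.002,-0.002,-0.005,0,0,0,0.2],[0.002,-0.002,-0.005,0,0,0,0.2]]' 20 ; python3 -m creep '[[0,0,0,0,0,0,0.2],[0,0,0,0,0,0,0.2],[0,0,0.03,0,0,0,0.2],[0,0,0.08,0,0,0,0.2],[0,0,0.12,0,0,0,0.2]]'
python3 - <<'E'
from h import *
st()
go((.445,-.362,.16),(.0,1,0))
E
```

```text
clock: 2.88
position: [0.4801, -0.0817, 0.0545]
eef_rot: [0.549, 0.446, -0.446, -0.549]
ft_force: [-0.6, -0.8, -0.9]
grip_width: 0.0513
clock: 3.5
position: [0.4802, -0.0818, 0.1764]
eef_rot: [0.549, 0.446, -0.445, -0.549]
ft_force: [0.6, 0.4, -0.3]
grip_width: 0.0177
t 3.5 tcp [ 0.4802 -0.0818  0.1764] grasp [ 0.4801 -0.0818  0.1951] F [ 0.6  0.4 -0.3] w 0.0177
jaw [ 0.206  0.979 -0.   ] fing [ 0.001 -0.    -1.   ]
shift mm [ -35.2 -280.2  -35.1] turn deg [ 0.   0.1 11.9]
```

The fingers are slow, about 75 mm/s, and I lifted before they had closed. I'll check where the offcut lies now.

```bash
python3 -m creep '[[0,0,0,0,0,0,0.8],[0,0,0,0,0,0,0.8],[0,0,0,0,0,0,0.8],[0,0,0,0,0,0,0.8],[0,0,0,0,0,0,0.8]]';python3 - <<'E'
from h import *
st()
im=arm.snapshot('scene')
cv2.imwrite(f'pics/a3.png',cv2.resize(im[170:300,220:380,::-1],None,fx=4,fy=4))
E
```

```text
clock: 4.12
position: [0.4799, -0.0816, 0.1737]
eef_rot: [-0.549, -0.445, 0.446, 0.549]
ft_force: [-0.3, -0.5, -0.0]
grip_width: 0.0639
t 4.12 tcp [ 0.4799 -0.0816  0.1737] grasp [ 0.4799 -0.0817  0.1924] F [-0.3 -0.5 -0. ] w 0.0639
jaw [0.206 0.979 0.   ] fing [-0.001  0.    -1.   ]
```

View pics/a3.png

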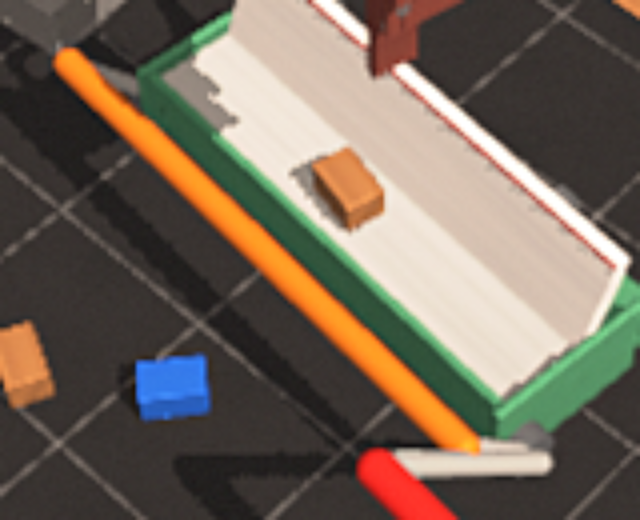

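The offcut is still on the ledge at about (307,214), essentially unmoved. I'll go down again and close for longer.

```bash
python3 -c "
from h import *
print(ray('scene',(220+347/4,170+178/4),.072))"; python3 -m creep '[[0,0,-0.06,0,0,0,0.72],[0,0,-0.1,0,0,0,0.72],[0,0,-0.1195,0,0,0,0.72],[0,0,-0.1195,0,0,0,0.72],[0,0,-0.1195,0,0,0,0.2]]'; python3 -m creep '[[0,0,0,0,0,0,0.2],[0,0,0,0,0,0,0.2],[0,0,0,0,0,0,0.2],[0,0,0,0,0,0,0.2],[0,0,0,0,0,0,0.2]]';python3 -m creep '[[0,0,0.0,0,0,0,0.2],[0,0,0.01,0,0,0,0.2],[0,0,0.04,0,0,0,0.2],[0,0,0.09,0,0,0,0.2],[0,0,0.13,0,0,0,0.2]]'; python3 -c "
from h import *
go((.445,-.362,.16),(.0,1,0))"
```

```text
[ 0.48334652 -0.07999008  0.072     ]
clock: 4.8
position: [0.4813, -0.082, 0.0571]
eef_rot: [0.55, 0.446, -0.445, -0.548]
ft_force: [-0.7, 0.6, -0.4]
grip_width: 0.0565
clock: 5.42
position: [0.4801, -0.0817, 0.0549]
eef_rot: [-0.549, -0.446, 0.446, 0.549]
ft_force: [0.4, -0.4, 0.2]
grip_width: 0.0176
clock: 6.05
position: [0.4803, -0.0818, 0.1878]
eef_rot: [0.55, 0.446, -0.445, -0.548]
ft_force: [0.8, 0.9, 0.1]
grip_width: 0.0173
shift mm [ -35.3 -280.2  -46.5] turn deg [ 0.   0.1 11.9]
```

Run:
```python
from h import *
for n,o in(('scene',(220,120)),('top',(250,180))):
  im=arm.snapshot(n)
  cv2.imwrite(f'pics/a4{n}.png',cv2.resize(im[o[1]:o[1]+180,o[0]:o[0]+200,::-1],None,fx=3,fy=3))
```

```text
(no output)
```

View pics/a4scene.png

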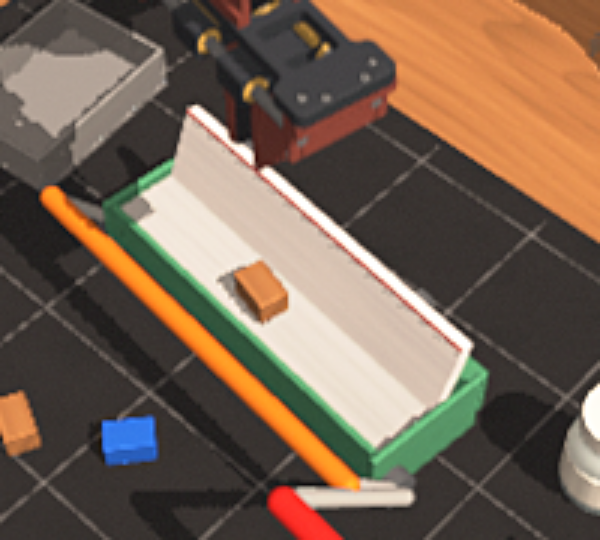

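View pics/a4top.png

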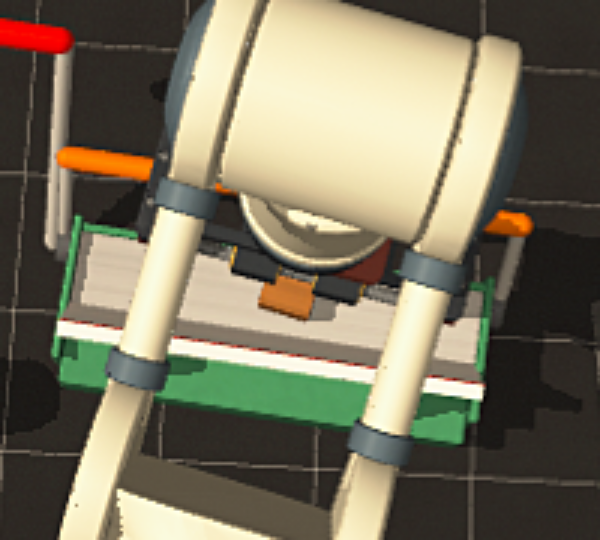

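Run:
```python
from h import *
s,r=st(); im=arm.snapshot('scene').copy(); M=r.as_matrix()
im=cv2.resize(im[100:280,220:400],None,fx=4,fy=4)
def L(a,b,c):
    q=(proj('scene',[a,b])-[220,100])*4+2
    cv2.line(im,tuple(int(v) for v in q[0]),tuple(int(v) for v in q[1]),c,1,cv2.LINE_AA)
p=s['position']; x,y,z=M.T
L(p,p-y*.06,(0,255,255)); L(p-x*.0575,p+x*.0575,(0,255,0)); L(p-z*.01,p+z*.01,(0,0,255))
o=np.array([.481,-.082,.072])
L(o-x*.018,o+x*.018,(255,0,255))
cv2.imwrite('pics/a5.png',im[:600,:,::-1])
```

```text
t 6.15 tcp [ 0.4821 -0.0822  0.1915] grasp [ 0.4819 -0.0822  0.2102] F [-1.2 -0.2 -1. ] w 0.0173
jaw [ 0.205  0.979 -0.   ] fing [ 0.01  -0.002 -1.   ]
```

View pics/a5.png

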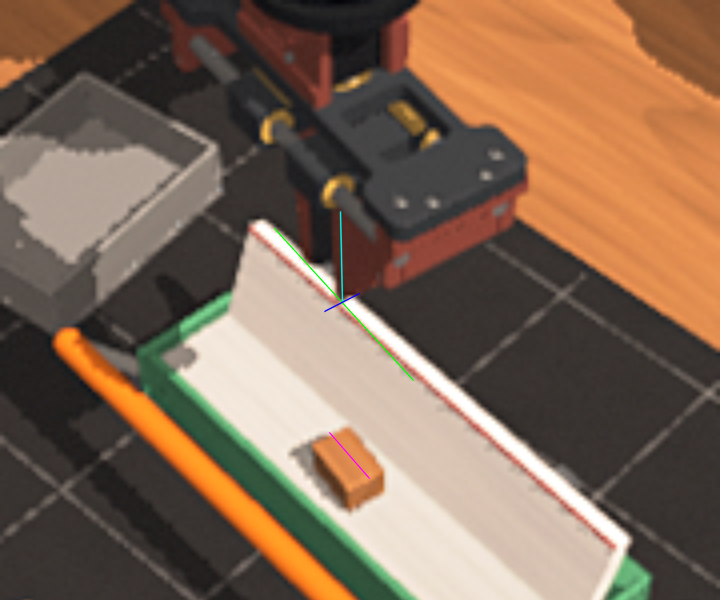

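Run:
```python
from h import *
s,r=st(); im=arm.snapshot('scene').copy(); M=r.as_matrix()
x0,y0,k=270,120,8
im=cv2.resize(im[y0:y0+75,x0:x0+95],None,fx=k,fy=k,interpolation=cv2.INTER_CUBIC)
p=s['position']; x,y,z=M.T
for h,c in((0,(255,255,0)),(.02,(0,255,255))):
  for sx in(-1,1):
    w=s['grip_width']/2
    q=[p-y*h+sx*x*a+z*b for a,b in((w,-.01),(w,.01),(w+.0135,.01),(w+.0135,-.01))]
    Q=((proj('scene',q)-[x0,y0])*k+k/2).astype(int)
    cv2.polylines(im,[Q.reshape(-1,1,2)],True,c,1,cv2.LINE_AA)
cv2.imwrite('pics/a6.png',im[:,:,::-1])
```

```text
t 6.2 tcp [ 0.4814 -0.082   0.1885] grasp [ 0.4813 -0.082   0.2072] F [-0.4  0.2  0.7] w 0.0178
jaw [ 0.206  0.979 -0.   ] fing [ 0.006 -0.001 -1.   ]
```

View pics/a6.png

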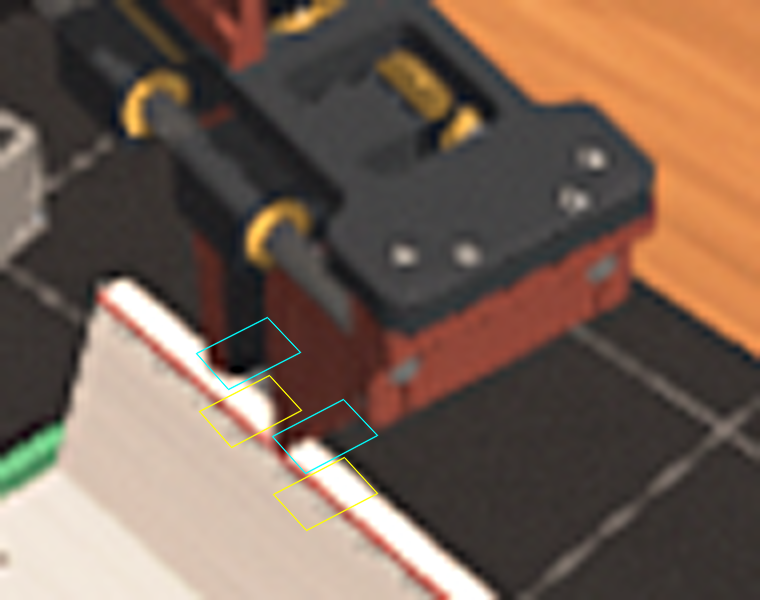

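The tips drawn in the picture sit about 15–20 mm above the reported TCP. I'll probe down gently and watch the force.

```bash
python3 -m creep '[[0.002,0,-0.06,0,0,0,0.72],[0.002,0,-0.1,0,0,0,0.72],[0.002,0,-0.132,0,0,0,0.72],[0.002,0,-0.132,0,0,0,0.72],[0.002,0,-0.132,0,0,0,0.72]]'; for i in 1 2 ; do python3 -m creep '[[0,0,-0.0015,0,0,0,0.72],[0,0,-0.003,0,0,0,0.72]]'|egrep 'pos|force'; done
python3 - <<'E'
from h import *
st()
im=arm.snapshot('scene')
cv2.imwrite(f'pics/a7.png',cv2.resize(im[150:270,240:400,::-1],None,fx=5,fy=5))
E
```

```text
clock: 6.88
position: [0.4822, -0.0817, 0.0536]
eef_rot: [0.549, 0.446, -0.446, -0.549]
ft_force: [0.8, -0.2, 0.7]
grip_width: 0.0618
position: [0.4828, -0.0819, 0.0512]
ft_force: [0.2, -0.2, 0.4]
position: [0.4822, -0.0817, 0.047]
ft_force: [0.2, 0.3, -0.5]
t 7.38 tcp [ 0.4822 -0.0817  0.047 ] grasp [ 0.4822 -0.0817  0.0657] F [ 0.2  0.3 -0.5] w 0.0634
jaw [ 0.206  0.979 -0.   ] fing [ 0. -0. -1.]
```

View pics/a7.png

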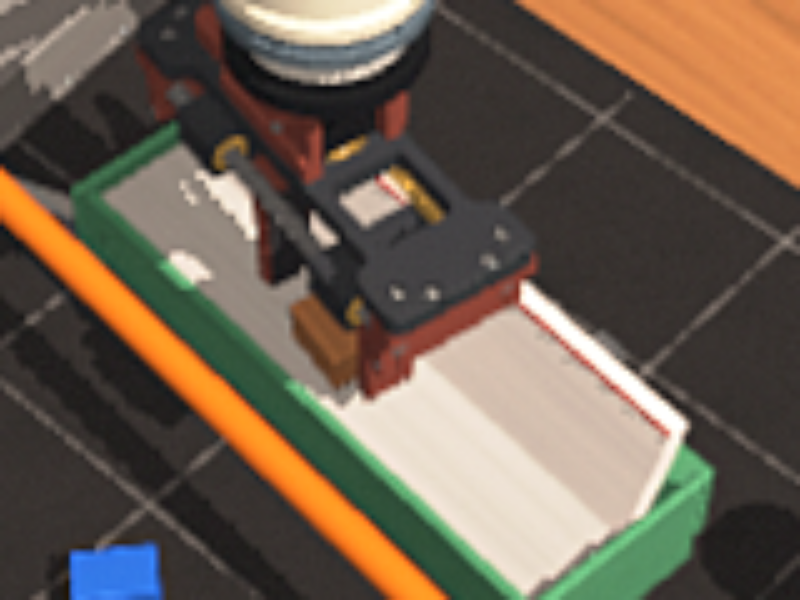

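```bash
for i in 1 2 3 4 5; do python3 -m creep '[[0,0,-0.001,0,0,0,0.72],[0,0,-0.002,0,0,0,0.72],[0,0,-0.002,0,0,0,0.72]]'|egrep 'pos|force'; done
```

```text
position: [0.482, -0.0817, 0.0448]
ft_force: [0.9, -0.6, -0.1]
position: [0.482, -0.0817, 0.0428]
ft_force: [0.2, 0.7, -0.6]
position: [0.482, -0.0817, 0.0408]
ft_force: [0.0, 0.6, 0.1]
position: [0.482, -0.0817, 0.0388]
ft_force: [0.3, 0.2, -0.2]
position: [0.482, -0.0817, 0.0368]
ft_force: [-0.5, -0.3, 0.5]
```

```bash
for i in 1 2 3 4 5; do python3 -m creep '[[0,0,-0.001,0,0,0,0.72],[0,0,-0.0015,0,0,0,0.72],[0,0,-0.0015,0,0,0,0.72]]'|egrep 'pos|force'; done
python3 - <<'E'
from h import *
st()
im=arm.snapshot('scene')
cv2.imwrite(f'pics/a8.png',cv2.resize(im[150:270,240:400,::-1],None,fx=5,fy=5))
E
```

```text
position: [0.4821, -0.0817, 0.0354]
ft_force: [0.0, -0.1, 0.5]
position: [0.4821, -0.0817, 0.0339]
ft_force: [-0.5, -0.6, -0.7]
position: [0.482, -0.0817, 0.0323]
ft_force: [0.6, -0.2, -0.4]
position: [0.4821, -0.0817, 0.0309]
ft_force: [0.0, 0.4, 0.3]
position: [0.482, -0.0817, 0.0293]
ft_force: [-0.1, 0.4, -0.0]
t 11.18 tcp [ 0.482  -0.0817  0.0293] grasp [ 0.4821 -0.0817  0.048 ] F [-0.1  0.4 -0. ] w 0.0631
jaw [ 0.205  0.979 -0.   ] fing [-0.  0. -1.]
```

View pics/a8.png

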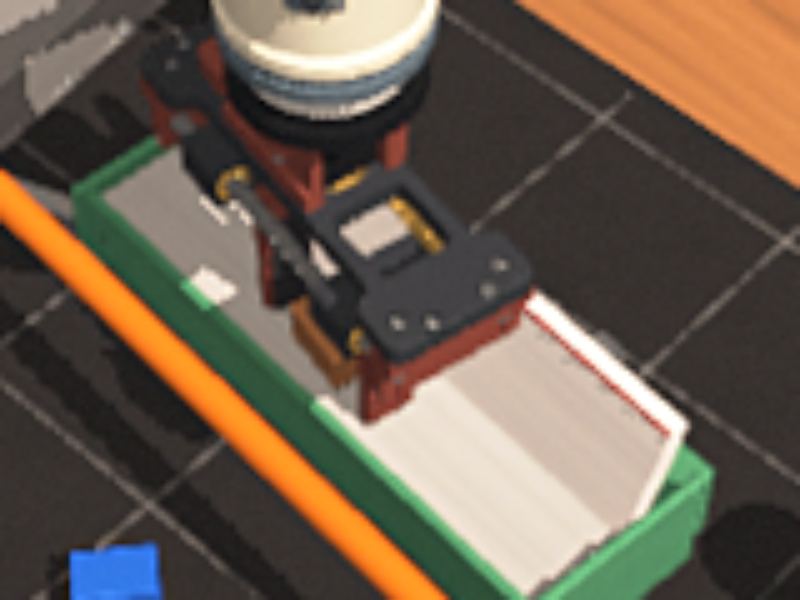

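Still no contact, and the fingers now clearly straddle the offcut, so I'll close here.

```bash
python3 -m creep '[[0,0,0,0,0,0,0.2],[0,0,0,0,0,0,0.2],[0,0,0,0,0,0,0.2],[0,0,0,0,0,0,0.2],[0,0,0,0,0,0,0.2]]'
python3 - <<'E'
from h import *
st()
im=arm.snapshot('scene')
cv2.imwrite(f'pics/a9.png',cv2.resize(im[150:270,240:400,::-1],None,fx=5,fy=5))
E
```

```text
clock: 11.85
position: [0.4821, -0.0817, 0.0295]
eef_rot: [0.549, 0.446, -0.446, -0.549]
ft_force: [0.7, 0.3, -1.0]
grip_width: 0.0363
t 11.85 tcp [ 0.4821 -0.0817  0.0295] grasp [ 0.4821 -0.0817  0.0482] F [ 0.7  0.3 -1. ] w 0.0363
jaw [ 0.205  0.979 -0.   ] fing [ 0. -0. -1.]
```

View pics/a9.png

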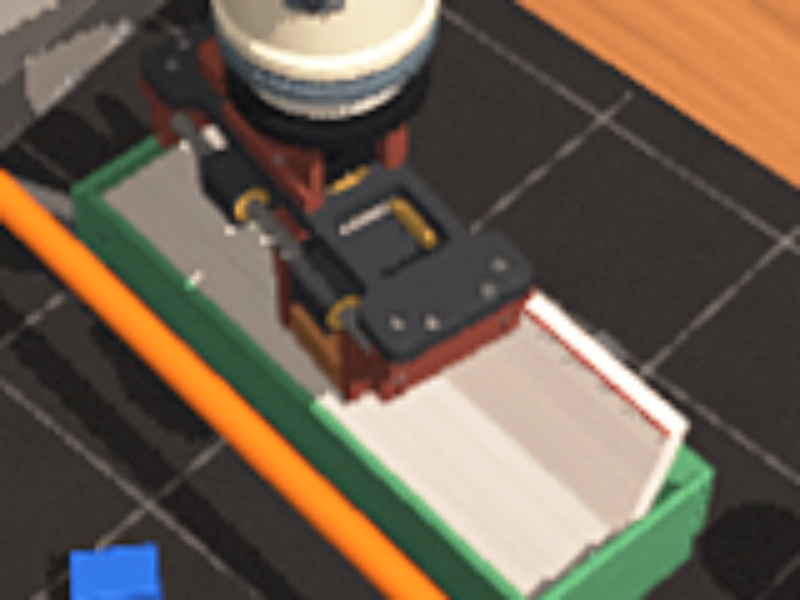

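Gripped: width is 36.3 mm, so the real tips sit at least 20 mm above the reported TCP. Lifting now.

```bash
python3 -m creep '[[0,0,0.005,0,0,0,0.2],[0,0,0.03,0,0,0,0.2],[0,0,0.06,0,0,0,0.2],[0,0,0.11,0,0,0,0.2],[0,0,0.15,0,0,0,0.2]]'; python3 -c "
from h import *
st();go((.45,-.362,.19),(.0,1,0))"
```

```text
clock: 12.52
position: [0.4822, -0.0818, 0.1818]
eef_rot: [0.549, 0.446, -0.445, -0.549]
ft_force: [0.3, -0.4, -0.0]
grip_width: 0.0364
t 12.53 tcp [ 0.4822 -0.0818  0.1818] grasp [ 0.4822 -0.0817  0.2005] F [ 0.3 -0.4 -0. ] w 0.0364
jaw [ 0.206  0.979 -0.   ] fing [ 0.001 -0.    -1.   ]
shift mm [ -32.2 -280.2  -10.5] turn deg [ 0.   0.1 11.9]
```

```bash
python3 -m creep '[[-0.006,-0.056,0,0,0,2,0.2],[-0.012,-0.112,0,0,0,5,0.2],[-0.02,-0.17,0,0,0,8,0.2],[-0.028,-0.226,0,0,0,10,0.2],[-0.032,-0.28,0,0,0,12,0.2]]';python3 -m creep '[[0,0,-0.04,0,0,0,0.2],[0,0,-0.08,0,0,0,0.2],[0,0,-0.1,0,0,0,0.2],[0,0,-0.1,0,0,0,0.2]]'
python3 - <<'E'
from h import *
st()
for n,o in(('scene',(160,70)),('top',(400,200))):
  im=arm.snapshot(n)
  cv2.imwrite(f'pics/b1{n}.png',cv2.resize(im[o[1]:o[1]+180,o[0]:o[0]+180,::-1],None,fx=3,fy=3))
E
```

```text
clock: 13.15
position: [0.4495, -0.3636, 0.1799]
eef_rot: [0.499, 0.501, -0.501, -0.499]
ft_force: [1.0, 1.8, -0.0]
grip_width: 0.036
clock: 13.65
position: [0.4495, -0.361, 0.0782]
eef_rot: [-0.498, -0.501, 0.501, 0.5]
ft_force: [0.5, -0.1, -0.3]
grip_width: 0.036
t 13.65 tcp [ 0.4495 -0.361   0.0782] grasp [ 0.4496 -0.361   0.0969] F [ 0.5 -0.1 -0.3] w 0.036
jaw [-0.003  1.     0.002] fing [-0.002  0.002 -1.   ]
```

View pics/b1scene.png

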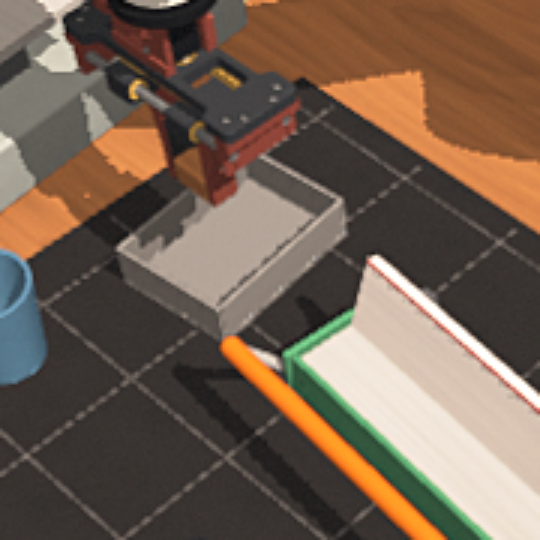

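View pics/b1top.png

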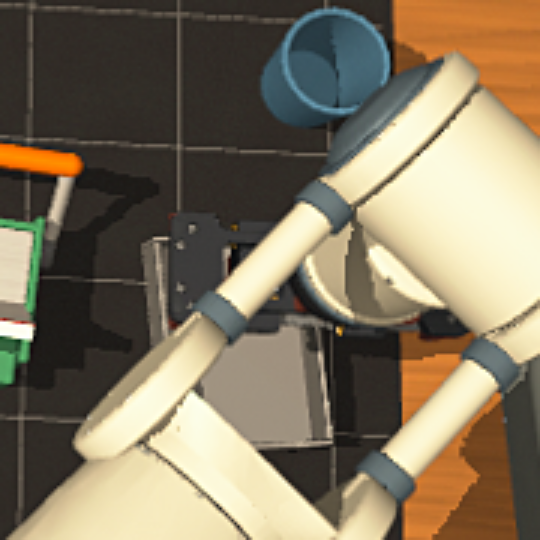

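```bash
python3 -m creep '[[0,0,-0.03,0,0,0,0.2],[0,0,-0.055,0,0,0,0.2],[0,0,-0.07,0,0,0,0.2],[0,0,-0.07,0,0,0,0.2]]'|egrep 'pos|force'; for i in 1 2 3 4 5; do python3 -m creep '[[0,0,-0.001,0,0,0,0.2],[0,0,-0.002,0,0,0,0.2],[0,0,-0.002,0,0,0,0.2]]'|egrep 'pos|force'; done
```

```text
position: [0.4501, -0.3616, 0.0095]
ft_force: [-0.2, -0.7, -0.2]
position: [0.4504, -0.362, 0.0081]
ft_force: [0.1, -0.1, -0.0]
position: [0.45, -0.3616, 0.0052]
ft_force: [-0.8, 1.2, -0.4]
position: [0.45, -0.3616, 0.0033]
ft_force: [0.2, -0.0, -0.6]
position: [0.45, -0.3616, 0.0013]
ft_force: [-0.9, -0.4, 0.1]
position: [0.45, -0.3616, -0.0007]
ft_force: [-0.3, 0.8, -0.6]
```

```bash
python3 -m creep '[[0,0,-0.004,0,0,0,0.2],[0,0,-0.009,0,0,0,0.2],[0,0,-0.012,0,0,0,0.2],[0,0,-0.012,0,0,0,0.2]]'|egrep 'pos|force'; for i in 1 2 3 4 ; do python3 -m creep '[[0,0,-0.0007,0,0,0,0.2],[0,0,-0.0015,0,0,0,0.2],[0,0,-0.0015,0,0,0,0.2]]'|egrep 'pos|force'; done
```

```text
position: [0.4499, -0.3615, -0.0131]
ft_force: [0.4, -1.0, -0.4]
position: [0.4501, -0.3617, -0.014]
ft_force: [-0.2, 0.1, -1.3]
position: [0.45, -0.3617, -0.0157]
ft_force: [0.3, -0.2, -0.4]
position: [0.4502, -0.3618, -0.0165]
ft_force: [-1.8, 1.1, 4.5]
position: [0.4502, -0.3618, -0.0166]
ft_force: [-4.7, 3.8, 11.5]
```

```bash
python3 -m creep '[[0,0,0.002,0,0,0,0.2],[0,0,0.002,0,0,0,0.62],[0,0,0.002,0,0,0,0.62],[0,0,0.002,0,0,0,0.62],[0,0,0.002,0,0,0,0.62]]'|egrep 'pos|force|width'; for i in 1 2 3 4 ; do python3 -m creep '[[0,0,-0.0007,0,0,0,0.62],[0,0,-0.0015,0,0,0,0.62],[0,0,-0.0015,0,0,0,0.62]]'|egrep 'pos|force'; done
```

```text
position: [0.45, -0.3616, -0.0168]
ft_force: [0.1, 0.2, -0.3]
grip_width: 0.0544
position: [0.4501, -0.3616, -0.0169]
ft_force: [-2.6, 3.3, 8.2]
position: [0.4502, -0.3617, -0.0169]
ft_force: [-5.6, 5.6, 14.5]
position: [0.4502, -0.3617, -0.017]
ft_force: [-8.7, 7.7, 22.6]
position: [0.4502, -0.3617, -0.0171]
ft_force: [-11.8, 10.6, 29.2]
```

Tips touch the tray floor (z = 4 mm) at reported z = -0.017, so true tip z is reported + 21 mm. Next is offcut2, after a fresh look.

```bash
python3 -m creep '[[0,0,0.03,0,0,0,0.62],[0,0,0.09,0,0,0,0.62],[0,0,0.15,0,0,0,0.8],[0,0,0.2,0,0,0,0.8]]'|egrep 'pos|force|width'
python3 - <<'E'
from h import *
for n,o in(('scene',(180,100)),('top',(300,150))):
  im=arm.snapshot(n)
  cv2.imwrite(f'pics/b2{n}full.png',im[:,:,::-1])
  cv2.imwrite(f'pics/b2{n}.png',cv2.resize(im[o[1]:o[1]+200,o[0]:o[0]+260,::-1],None,fx=3,fy=3))
E
```

```text
position: [0.4502, -0.3619, 0.18]
ft_force: [0.9, -1.4, 0.2]
grip_width: 0.0692
```

View pics/b2scene.png

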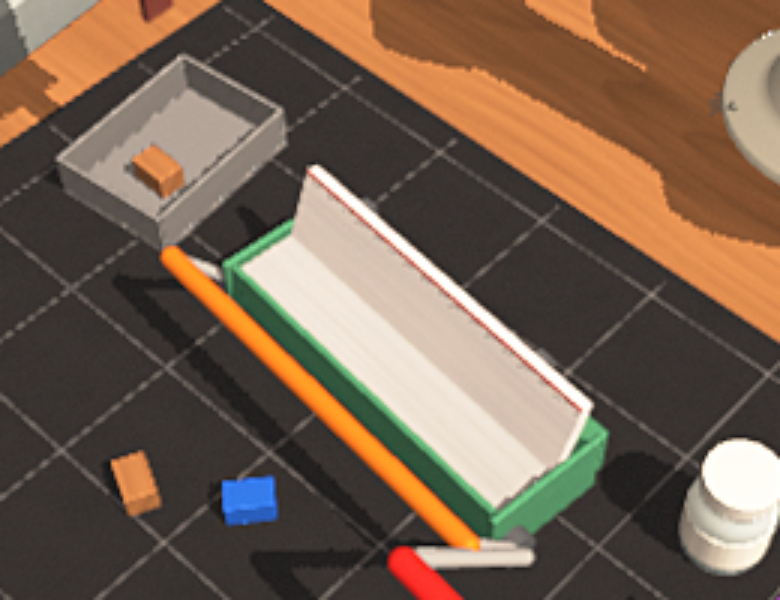

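View pics/b2top.png

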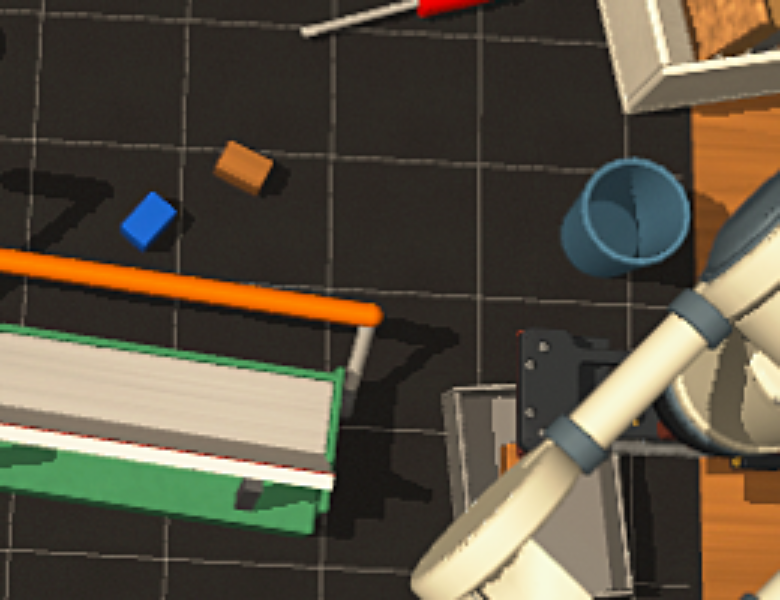

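```bash
python3 -c "
from h import *
print(ray('top',(300+243/3,150+166/3),.022),ray('scene',(180+133/3,100+475/3),.022))
go((.652,-.155,.12),(.467,.884,0))"
```

```text
[ 0.65010349 -0.15360151  0.022     ] [ 0.65491211 -0.15316083  0.022     ]
shift mm [200.  208.6 -83.9] turn deg [  0.6   0.4 -28. ]
```

```bash
python3 -m creep '[[0.04,0.042,0,0,0,-6,0.75],[0.08,0.084,0,0,0,-12,0.75],[0.12,0.126,0,0,0,-18,0.75],[0.16,0.168,0,0,0,-23,0.75],[0.2,0.21,-0.02,0,0,-28,0.75]]'|egrep 'pos|force|width';python3 -m creep '[[0,0,-0.05,0,0,0,0.75],[0,0,-0.1,0,0,0,0.75],[0,0,-0.13,0,0,0,0.75],[0,0,-0.13,0,0,0,0.75]]'|egrep 'pos|force|width'
python3 - <<'E'
from h import *
st();go((.652,-.154,.002),(.467,.884,0))
im=arm.snapshot('scene')
cv2.imwrite(f'pics/b3.png',cv2.resize(im[200:320,180:340,::-1],None,fx=5,fy=5))
E
```

```text
position: [0.6519, -0.1505, 0.1579]
ft_force: [-0.1, -0.5, 0.8]
grip_width: 0.066
position: [0.6473, -0.151, 0.0222]
ft_force: [-0.2, 0.7, 1.0]
grip_width: 0.0658
t 21.98 tcp [ 0.6473 -0.151   0.0222] grasp [ 0.6475 -0.151   0.0409] F [-0.2  0.7  1. ] w 0.0658
jaw [ 0.467  0.884 -0.002] fing [-0.008  0.002 -1.   ]
shift mm [  4.7  -3.  -38.9] turn deg [-0.1 -0.5  0. ]
```

View pics/b3.png

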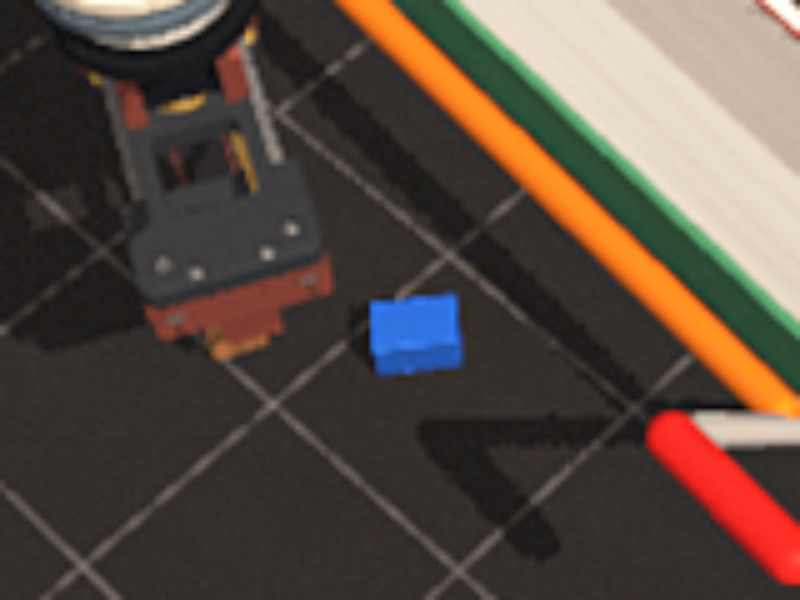

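```bash
python3 -m creep '[[0.002,-0.003,-0.012,0,0,0,0.75],[0.002,-0.003,-0.024,0,0,0,0.75],[0.002,-0.003,-0.034,0,0,0,0.75],[0.002,-0.003,-0.036,0,0,0,0.75],[0.002,-0.003,-0.036,0,0,0,0.75]]'|egrep 'pos|force|width';python3 -m creep '[[0,0,0,0,0,0,0.2],[0,0,0,0,0,0,0.2],[0,0,0,0,0,0,0.2],[0,0,0,0,0,0,0.2],[0,0,0,0,0,0,0.2]]'|egrep 'pos|force|width'; python3 -m creep '[[0,0,0,0,0,0,0.2]]'|egrep 'pos|force|width'
```

```text
position: [0.6521, -0.1547, -0.0087]
ft_force: [0.0, 0.1, -0.3]
grip_width: 0.0655
position: [0.6523, -0.1547, -0.0083]
ft_force: [-0.3, 0.8, 0.6]
grip_width: 0.0359
position: [0.6523, -0.1547, -0.0083]
ft_force: [0.2, 0.5, 1.1]
grip_width: 0.0356
```

```bash
python3 -m creep '[[0,0,0.02,0,0,0,0.2],[0,0,0.06,0,0,0,0.2],[0,0,0.12,0,0,0,0.2],[0,0,0.17,0,0,0,0.2]]'|egrep 'pos|force|width';python3 -m creep '[[-0.05,-0.042,0,0,0,6,0.2],[-0.1,-0.084,0,0,0,12,0.2],[-0.15,-0.126,0,0,0,18,0.2],[-0.2,-0.168,0,0,0,23,0.2],[-0.25,-0.21,0,0,0,28,0.2]]'|egrep 'pos|force|width'; python3 -c "
from h import *
st();go((.39,-.364,.12),(.0,1,0))"
```

```text
position: [0.6522, -0.1548, 0.1655]
ft_force: [0.2, 0.8, 0.1]
grip_width: 0.0359
position: [0.4112, -0.3568, 0.1631]
ft_force: [0.1, -1.0, -0.6]
grip_width: 0.0359
t 24.52 tcp [ 0.4112 -0.3568  0.1631] grasp [ 0.4112 -0.3568  0.1818] F [ 0.1 -1.  -0.6] w 0.0359
jaw [-0.006  1.    -0.002] fing [ 0.001 -0.002 -1.   ]
shift mm [-21.2  -7.2 -61.8] turn deg [ 0.1  0.1 -0.3]
```

```bash
python3 -m creep '[[-0.012,0,-0.05,0,0,0,0.2],[-0.012,0,-0.1,0,0,0,0.2],[-0.012,0,-0.14,0,0,0,0.2],[-0.012,0,-0.162,0,0,0,0.2],[-0.012,0,-0.165,0,0,0,0.2]]'|egrep 'pos|force|width';python3 -m creep '[[0,0,0,0,0,0,0.2],[0,0,0,0,0,0,0.6],[0,0,0,0,0,0,0.6],[0,0,0,0,0,0,0.6],[0,0,0,0,0,0,0.6]]'|egrep 'pos|force|width';python3 -m creep '[[0,0,0.03,0,0,0,0.6],[0,0,0.07,0,0,0,0.6],[0,0,0.13,0,0,0,0.6],[0,0,0.19,0,0,0,0.6],[0,0,0.25,0,0,0,0.45]]'|egrep 'pos|force|width'
python3 - <<'E'
from h import *
for n,o in(('scene',(180,100)),('top',(420,250))):
  im=arm.snapshot(n)
  cv2.imwrite(f'pics/b4{n}.png',cv2.resize(im[o[1]:o[1]+120,o[0]:o[0]+120,::-1],None,fx=4,fy=4))
st();go((.4764,.3406,.28),(.99896,-.0457,0))
E
```

```text
position: [0.4004, -0.3554, -0.0038]
ft_force: [0.3, -0.1, 0.5]
grip_width: 0.0356
position: [0.4009, -0.3558, -0.0034]
ft_force: [0.1, -0.4, 0.8]
grip_width: 0.0525
position: [0.4006, -0.3555, 0.2484]
ft_force: [0.2, 0.5, 0.3]
grip_width: 0.0457
t 26.5 tcp [ 0.4022 -0.3571  0.2552] grasp [ 0.4021 -0.357   0.2739] F [-0.7 -0.5  0.4] w 0.0408
jaw [-0.002  1.    -0.009] fing [ 0.009 -0.009 -1.   ]
shift mm [ 74.2 697.7   6.1] turn deg [ 0.   0.8 87.2]
```

View pics/b4scene.png

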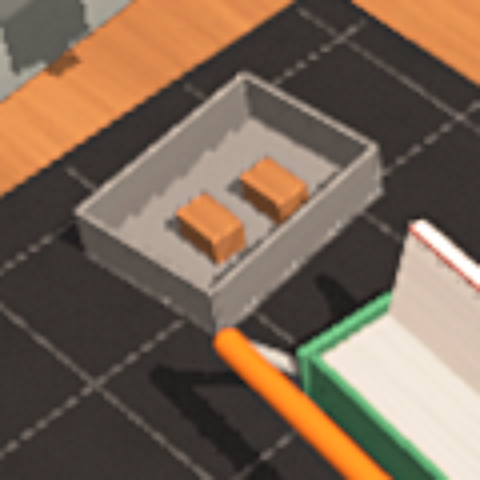

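Both offcuts are in the tray. Now for the boards.

```bash
python3 -m creep '[[0,0.055,0,0,0,-9,0.45],[0,0.11,0,0,0,-18,0.45],[0,0.165,0,0,0,-27,0.45],[0,0.22,0,0,0,-36,0.45],[0,0.275,0,0,0,-45,0.45]]'|egrep 'pos|force|width';python3 -m creep '[[0,0.055,0,0,0,-10,0.45],[0,0.11,0,0,0,-20,0.45],[0.02,0.165,0,0,0,-30,0.45],[0.04,0.22,0,0,0,-40,0.4],[0.06,0.275,0,0,0,-48,0.4]]'|egrep 'pos|force|width';  python3 - <<'E'
from h import *
s,_=st();print(s['qpos']);go((.4764,.3406,.22),(.99896,-.0457,0))
E
```

```text
position: [0.4005, -0.0804, 0.2457]
ft_force: [-0.2, 0.9, 0.9]
grip_width: 0.0395
position: [0.4537, 0.1727, 0.2461]
ft_force: [1.2, -0.1, 0.0]
grip_width: 0.035
t 27.75 tcp [0.4537 0.1727 0.2461] grasp [0.4537 0.1727 0.2648] F [ 1.2 -0.1  0. ] w 0.035
jaw [ 1.    -0.013  0.   ] fing [ 0. -0. -1.]
[ 2.93846216e-01 -2.01582674e-01  1.43334107e+00 -3.06275596e-04
  1.90989661e+00  3.06556724e-01]
shift mm [ 22.7 167.9 -44.8] turn deg [ 0.   0.  -1.9]
```

```bash
python3 -m creep '[[0.01,0.055,0,0,0,-1,0.36],[0.016,0.11,0,0,0,-2,0.36],[0.02,0.164,0,0,0,-2,0.36],[0.02,0.164,-0.03,0,0,-2,0.36],[0.02,0.164,-0.06,0,0,-2,0.36]]'|egrep 'pos|force|width';python3 -m creep '[[0,0,0,0,0,0,0.36]]' >/dev/null;  python3 - <<'E'
from h import *
s,r=st();go((.4764,.3406,.0777),(.99896,-.0457,0))
B=(0,0,.021)
for n,o in(('scene',(390,260)),('top',(90,170))):
  im=cv2.resize(arm.snapshot(n)[o[1]:o[1]+150,o[0]:o[0]+160],None,fx=4,fy=4)
  p=s['position']+B;M=r.as_matrix();
  for a,b in((p-M[:,0]*.05,p+M[:,0]*.05),(p-M[:,2]*.01,p+M[:,2]*.01),(p,p-[0,0,.1])):
    q=((proj(n,[a,b])-o)*4+2).astype(int); cv2.line(im,tuple(map(int,q[0])),tuple(map(int,q[1])),(0,255,255),1)
  cv2.imwrite(f'pics/d1{n}.png',im[:,:,::-1])
E
```

```text
position: [0.4733, 0.3359, 0.1847]
ft_force: [-0.3, -0.4, -1.3]
grip_width: 0.0315
t 28.5 tcp [0.4722 0.3343 0.1827] grasp [0.4723 0.3344 0.2014] F [-0.1  0.1  0.7] w 0.0317
jaw [ 0.999 -0.042 -0.006] fing [-0.006 -0.004 -1.   ]
shift mm [   4.2    6.3 -123.7] turn deg [ 0.2 -0.3 -0.2]
```

View pics/d1scene.png

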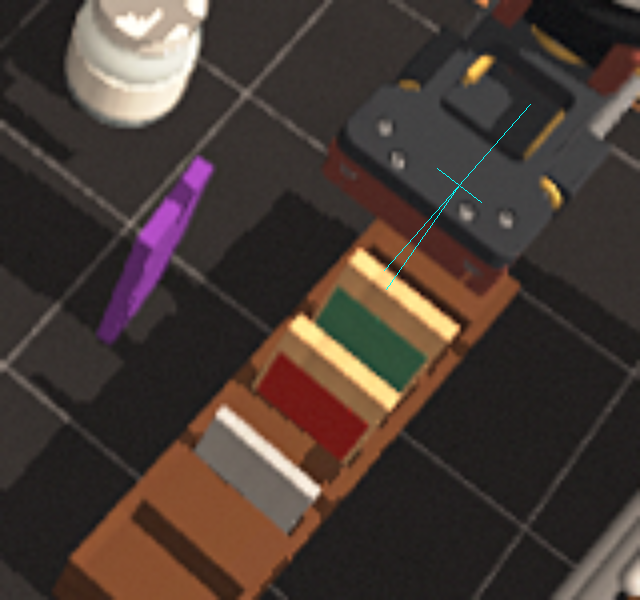

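View pics/d1top.png

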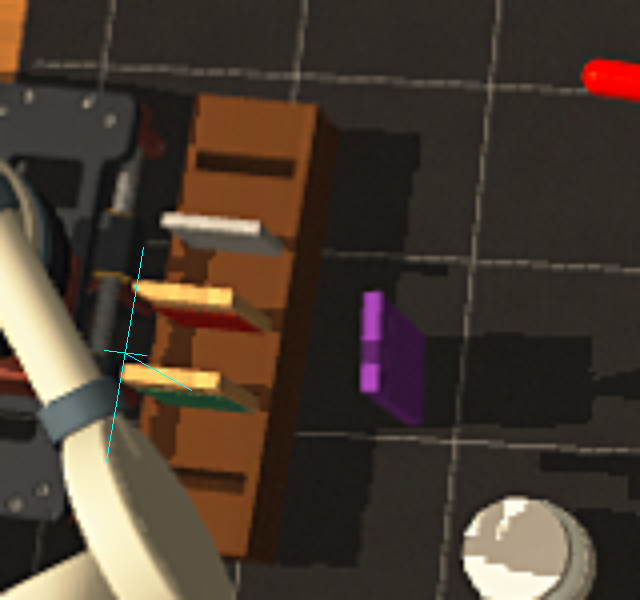

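```bash
python3 -c "
from h import *
o=lambda x,y,a,b:(x/4+a-.5,y/4+b-.5)
for nm,s,t in(('green',(405,293),(170,378)),('red',(345,362),(183,293)),('scr',(267,452),(214,227))):
  z=.12 if nm!='scr' else .095
  print(nm,ray('scene',o(*s,390,260),z),ray('top',o(*t,90,170),z))
print(T(m['rack'],[[-.042,0,0],[0,0,0],[.042,0,0]]))"
```

```text
green [0.47719616 0.34131815 0.12      ] [0.47510801 0.34030494 0.12      ]
red [0.52008752 0.33961164 0.12      ] [0.51801041 0.33909268 0.12      ]
scr [0.562293   0.33700897 0.095     ] [0.55804101 0.33571659 0.095     ]
[[0.47645434 0.34065021 0.        ]
 [0.5184104  0.33872967 0.        ]
 [0.56036647 0.33680914 0.        ]]
```

Board positions agree to within 2 mm. Descending over the green board.

```bash
python3 -m creep '[[0.003,0.005,-0.02,0,0,0,0.36],[0.003,0.005,-0.05,0,0,0,0.36],[0.003,0.005,-0.065,0,0,0,0.36],[0.003,0.005,-0.065,0,0,0,0.36]]'|egrep 'pos|force|width';  python3 - <<'E'
from h import *
s,r=st();go((.4764,.3406,.0777),(.99896,-.0457,0))
o=(390,260);im=cv2.resize(arm.snapshot('scene')[o[1]:o[1]+150,o[0]:o[0]+160],None,fx=4,fy=4)
cv2.imwrite(f'pics/d2.png',im[:,:,::-1])
E
```

```text
position: [0.4761, 0.3396, 0.1202]
ft_force: [-0.3, -0.4, 0.6]
grip_width: 0.0319
t 29.1 tcp [0.4761 0.3396 0.1202] grasp [0.4762 0.3397 0.1389] F [-0.3 -0.4  0.6] w 0.0319
jaw [ 0.999 -0.042 -0.002] fing [-0.002 -0.001 -1.   ]
shift mm [  0.3   1.  -61.2] turn deg [ 0.1 -0.1 -0.2]
```

View pics/d2.png

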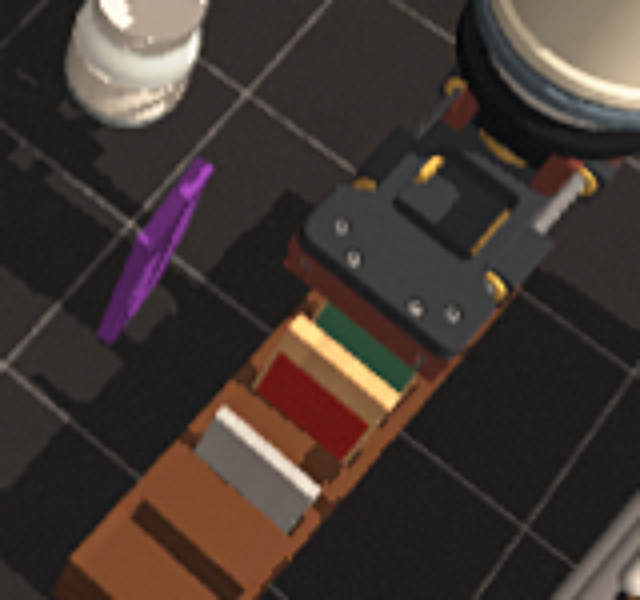

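```bash
python3 -m creep '[[0,0.001,-0.015,0,0,0,0.36],[0,0.001,-0.025,0,0,0,0.36],[0,0.001,-0.035,0,0,0,0.36]]'|egrep 'pos|force|width'; python3 -m creep '[[0,0,-0.01,0,0,0,0.36],[0,0,-0.02,0,0,0,0.36],[0,0,-0.026,0,0,0,0.36],[0,0,-0.026,0,0,0,0.36]]'|egrep 'pos|force|width'; python3 -m creep '[[0,0,0,0,0,0,0],[0,0,0,0,0,0,0],[0,0,0,0,0,0,0],[0,0,0,0,0,0,0],[0,0,0,0,0,0,0]]' 25|egrep 'pos|force|width'
```

```text
position: [0.4765, 0.341, 0.0858]
ft_force: [0.2, -0.4, -0.3]
grip_width: 0.0315
position: [0.4763, 0.3408, 0.06]
ft_force: [0.7, 0.1, -0.3]
grip_width: 0.0317
position: [0.4768, 0.3411, 0.0611]
ft_force: [0.0, -0.1, 1.7]
grip_width: 0.0082
```

```bash
python3 -m creep '[[0,0,0.012,0,0,0,0],[0,0,0.03,0,0,0,0],[0,0,0.055,0,0,0,0],[0,0,0.08,0,0,0,0],[0,0,0.11,0,0,0,0]]'|egrep 'pos|force|width'; python3 -m creep '[[0,0,0.04,0,0,0,0],[0,0,0.08,0,0,0,0],[0,0,0.09,0,0,0,0]]'|egrep 'pos|force|width';python3 - <<'E'
from h import *
s,r=st()
o=(390,160);im=cv2.resize(arm.snapshot('scene')[o[1]:o[1]+250,o[0]:o[0]+200],None,fx=2.4,fy=2.4)
cv2.imwrite(f'pics/d3.png',im[:,:,::-1])
p=m['press'];n=[np.cos(p[2])*np.cos(.35),np.sin(p[2])*np.cos(.35),np.sin(.35)]
f=-np.array([-np.cos(p[2])*np.sin(.35),-np.sin(p[2])*np.sin(.35),np.cos(.35)])
print('n',n,'f',f); go((.45,-.03,.3),n,f)
E
```

```text
position: [0.4765, 0.3409, 0.1726]
ft_force: [-0.1, 0.4, -0.6]
grip_width: 0.0078
position: [0.4772, 0.3415, 0.2654]
ft_force: [0.3, 0.7, -0.5]
grip_width: 0.008
t 31.65 tcp [0.4772 0.3415 0.2654] grasp [0.4771 0.3414 0.2841] F [ 0.3  0.7 -0.5] w 0.008
jaw [ 0.999 -0.042  0.006] fing [ 0.006  0.004 -1.   ]
n [np.float64(0.9349829324111384), np.float64(-0.09070837746378625), np.float64(0.34289780745545134)] f [ 0.34129541 -0.03311114 -0.93937271]
shift mm [ -20.8 -372.    17.9] turn deg [ -1.6 -19.7  -3.1]
```

View pics/d3.png

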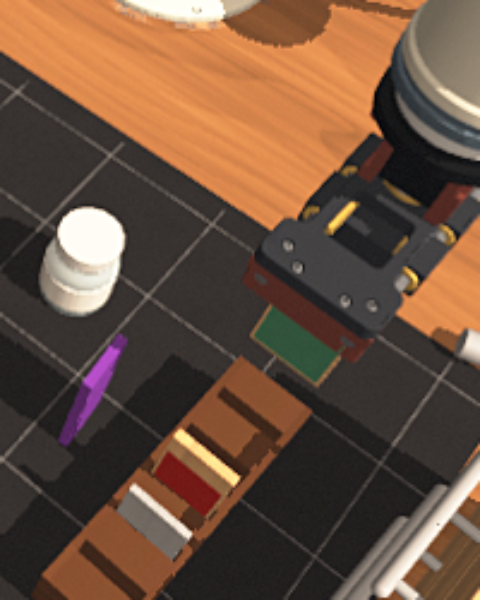

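```bash
cat >> h.py <<'E'
PR=m['press'] if m else None
if m:
    a_=PR[2]; NN=np.array([np.cos(a_)*np.cos(.35),np.sin(a_)*np.cos(.35),np.sin(.35)]); UU=np.array([-np.cos(a_)*np.sin(.35),-np.sin(a_)*np.sin(.35),np.cos(.35)]); YY=np.array([-np.sin(a_),np.cos(a_),0])
def bedpt(x,y,z): return T(PR,[[0,y,.05]])[0]+x*NN+z*UU
def tobed(P): 
    d=np.array(P)-T(PR,[[0,0,.05]])[0]; return np.array([d@NN,d@YY,d@UU])
def place(x,y,zt,bias='A'):
    """tip true at bed (x,y,zt): print shift from current"""
    s,r=st(False); P=bedpt(x,y,zt); b=.021*UU if bias=='A' else np.array([0,0,.021])
    Rt=R.from_matrix(np.c_[NN,-UU,np.cross(NN,-UU)]); 
    rv=np.degrees((Rt*r.inv()).as_rotvec()); d=P-b-s['position']; print(bias,'shift mm',(d*1000).round(1),'turn',rv.round(1))
E
python3 -c "
from h import *
place(.01,-.045,.14);place(.01,-.045,.14,'B')
print(NN,UU,YY)"
```

```text
A shift mm [ -56.9 -457.6  -99.3] turn [ -1.6 -19.7  -3.1]
B shift mm [ -64.1 -456.9 -100.6] turn [ -1.6 -19.7  -3.1]
[ 0.93498293 -0.09070838  0.34289781] [-0.34129541  0.03311114  0.93937271] [0.09656271 0.9953269  0.        ]
```

```bash
python3 -m creep '[[-0.01,-0.05,0.02,0,0,0,0],[-0.02,-0.1,0.02,0,0,0,0],[-0.03,-0.15,0.02,0,0,0,0],[-0.04,-0.205,0.02,0,0,0,0],[-0.04,-0.26,0.02,0,-4,0,0]]'|egrep 'pos|force|width'; python3 -m creep '[[-0.005,-0.04,0,0,-3,0,0],[-0.01,-0.08,0,0,-6,-1,0],[-0.015,-0.12,0,-1,-9,-2,0],[-0.02,-0.16,0,-1,-12,-3,0],[-0.02,-0.198,0,-1.6,-15.7,-3.1,0]]'|egrep 'pos|force|width';python3 -m creep '[[0,0,0,0,0,0,0],[0,0,0,0,0,0,0]]'>/dev/null
python3 - <<'E'
from h import *
s,r=st();print(s['qpos']);place(.01,-.045,.14)
M=r.as_matrix();p=s['position']
for n,o in(('scene',(200,60)),('top',(250,150))):
  im=cv2.resize(arm.snapshot(n)[o[1]:o[1]+200,o[0]:o[0]+200],None,fx=3,fy=3)
  for b,c in((-.021*M[:,1],(0,255,255)),(np.array([0,0,.021]),(255,0,255))):
    t=p+b-M[:,1]*-.071  # board bottom centre
    cs=[t+M[:,0]*i+M[:,2]*j for i,j in((.004,.025),(.004,-.025),(-.004,-.025),(-.004,.025))]
    q=((proj(n,cs)-o)*3+1.5).astype(int); cv2.polylines(im,[q.reshape(-1,1,2)],True,c,1)
  cv2.imwrite(f'pics/e1{n}.png',im[:,:,::-1])
E
```

```text
position: [0.4361, 0.0793, 0.2783]
ft_force: [0.7, -0.0, 0.0]
grip_width: 0.0076
position: [0.4161, -0.1181, 0.2789]
ft_force: [0.4, 0.6, -0.4]
grip_width: 0.0083
t 33.2 tcp [ 0.4164 -0.1166  0.2795] grasp [ 0.4101 -0.1159  0.2971] F [0.3 0.6 0. ] w 0.0081
jaw [ 0.937 -0.09   0.336] fing [ 0.334 -0.037 -0.942]
[-0.44773013 -0.66507385  1.74445545  0.11296697  1.73609184 -0.31441299]
A shift mm [   3.9    0.3 -114.3] turn [ 0.2 -0.4  0. ]
```

View pics/e1scene.png

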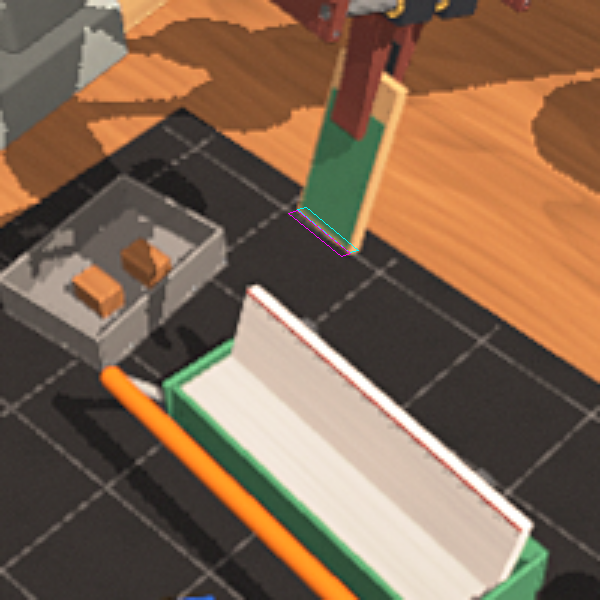

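View pics/e1top.png

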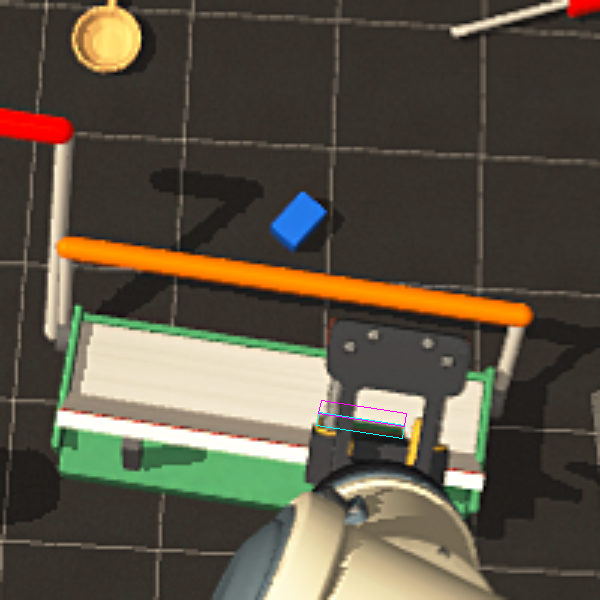

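Model A, a tool-length bias along the fingers, matches the picture: the cyan outline lies on the board's foot. I'll descend in front of the backrest.

```bash
python3 -m creep '[[0.005,0,-0.03,0,0,0,0],[0.005,0,-0.07,0,0,0,0],[0.005,0,-0.1,0,0,0,0],[0.005,0,-0.114,0,-0.4,0,0],[0.005,0,-0.114,0,-0.4,0,0]]'|egrep 'pos|force|width'
python3 -m creep '[[0.005,0,-0.014,0,0,0,0],[0.01,-0.001,-0.028,0,0,0,0],[0.014,-0.001,-0.038,0,0,0,0],[0.014,-0.001,-0.038,0,0,0,0]]'|egrep 'pos|force|width'
cat > v.py <<'E'
from h import *
import sys
s,r=st(False);M=r.as_matrix();p=s['position']-.021*M[:,1]
print('t',round(s['clock'],2),'tip bed',tobed(p).round(4),'foot bed',tobed(p+.071*M[:,1]).round(4),'F',s['ft_force'].round(1),'w',s['grip_width'].round(4), 'ang n,u',np.degrees(np.arccos(M[:,0]@NN)).round(1))
if len(sys.argv)>1:
    o=(200,150);im=cv2.resize(arm.snapshot('scene')[o[1]:o[1]+150,o[0]:o[0]+200],None,fx=4,fy=4)
    cv2.imwrite(f'pics/{sys.argv[1]}.png',im[:,:,::-1])
E
python3 v.py e2
```

```text
position: [0.4216, -0.1162, 0.1661]
ft_force: [-0.1, -0.6, -1.6]
grip_width: 0.0081
position: [0.4353, -0.1178, 0.1271]
ft_force: [-0.0, -0.9, -1.5]
grip_width: 0.0078Traceback (most recent call last):
  File "v.py", line 4, in <module>
    print('t',round(s['clock'],2),'tip bed',tobed(p).round(4),'foot bed',tobed(p+.071*M[:,1]).round(4),'F',s['ft_force'].round(1),'w',s['grip_width'].round(4), 'ang n,u',np.degrees(np.arccos(M[:,0]@NN)).round(1))
                                                                                                                                      ^^^^^^^^^^^^^^^^^^^^^
AttributeError: 'float' object has no attribute 'round'
```

```bash
sed -i "s/s\['grip_width'\].round(4)/round(s['grip_width'],4)/" v.py; python3 v.py e2
```

```text
t 34.42 tip bed [ 0.0111 -0.045   0.099 ] foot bed [ 0.0111 -0.0453  0.028 ] F [-0.  -0.9 -1.5] w 0.0078 ang n,u 0.1
```

View pics/e2.png

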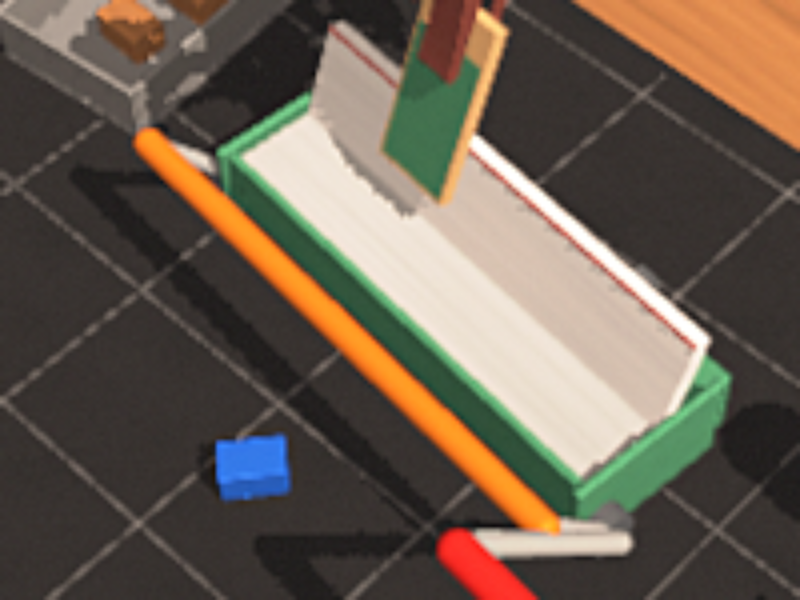

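```bash
python3 -m creep '[[0.003,0,-0.008,0,0,0,0],[0.006,-0.001,-0.016,0,0,0,0],[0.008,-0.001,-0.022,0,0,0,0],[0.008,-0.001,-0.022,0,0,0,0]]'|egrep 'force';python3 v.py
for i in 1 2 ; do python3 -m creep '[[0.0003,0,-0.001,0,0,0,0],[0.0007,0,-0.002,0,0,0,0],[0.0007,0,-0.002,0,0,0,0]]'|egrep 'force';python3 v.py; done
```

```text
ft_force: [-0.3, -0.9, -0.0]
t 34.98 tip bed [ 0.0114 -0.0453  0.0761] foot bed [ 0.0114 -0.0456  0.0051] F [-0.3 -0.9 -0. ] w 0.0082 ang n,u 0.1
ft_force: [0.1, -0.3, -1.1]
t 35.35 tip bed [ 0.012  -0.0453  0.0749] foot bed [ 0.0121 -0.0457  0.0039] F [ 0.1 -0.3 -1.1] w 0.0077 ang n,u 0.2
ft_force: [-0.7, 0.3, -0.9]
t 35.73 tip bed [ 0.0118 -0.0453  0.0726] foot bed [ 0.0119 -0.0456  0.0016] F [-0.7  0.3 -0.9] w 0.0079 ang n,u 0.1
```

```bash
python3 -m creep '[[-0.0025,0,-0.001,0,0,0,0],[-0.005,0.0005,-0.0018,0,0,0,0],[-0.005,0.0005,-0.0018,0,0,0,0]]'|egrep 'force';python3 v.py
for i in 1 2 3; do python3 -m creep '[[-0.0005,0,0,0,0,0,0],[-0.001,0,0,0,0,0,0],[-0.001,0,0,0,0,0,0]]'|egrep 'force';python3 v.py; done; python3 v.py e3
```

```text
ft_force: [-0.4, 0.7, -1.3]
t 36.1 tip bed [ 0.0063 -0.0453  0.0727] foot bed [ 0.0065 -0.0456  0.0017] F [-0.4  0.7 -1.3] w 0.0078 ang n,u 0.1
ft_force: [0.7, 0.3, -0.6]
t 36.48 tip bed [ 0.0056 -0.0454  0.0731] foot bed [ 0.0058 -0.0457  0.0021] F [ 0.7  0.3 -0.6] w 0.0076 ang n,u 0.1
ft_force: [4.9, 0.0, -0.2]
t 36.85 tip bed [ 0.0053 -0.0454  0.0736] foot bed [ 0.0055 -0.0458  0.0026] F [ 4.9  0.  -0.2] w 0.0079 ang n,u 0.2
ft_force: [8.6, -1.1, -2.1]
t 37.23 tip bed [ 0.0052 -0.0455  0.0741] foot bed [ 0.0056 -0.0458  0.0031] F [ 8.6 -1.1 -2.1] w 0.0082 ang n,u 0.3
t 37.23 tip bed [ 0.0052 -0.0455  0.0741] foot bed [ 0.0056 -0.0458  0.0031] F [ 8.6 -1.1 -2.1] w 0.0082 ang n,u 0.3
```

View pics/e3.png

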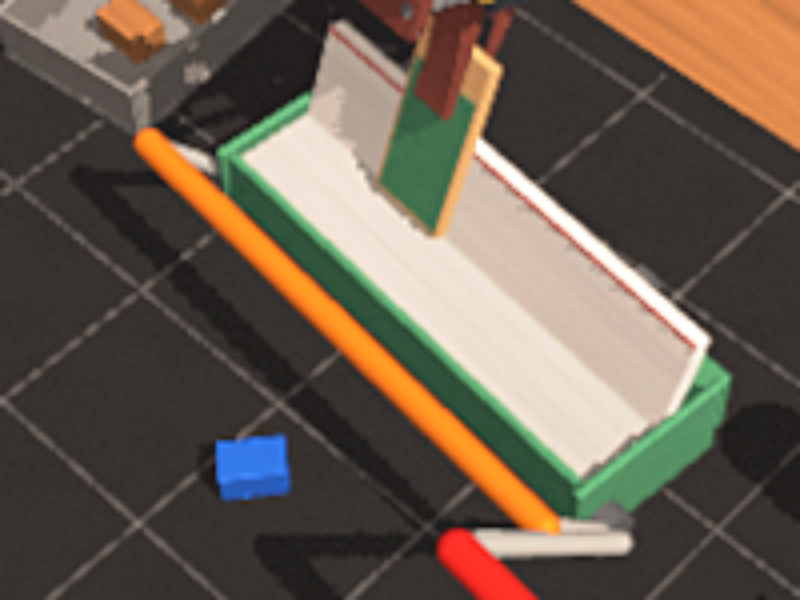

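```bash
python3 -m creep '[[0.002,0,0,0,0,0,0],[0.002,0,0,0,0,0,0]]'|egrep 'force';
for i in 1 2 3 4; do python3 -m creep '[[0.0003,0,-0.0007,0,0,0,0],[0.0005,0,-0.0014,0,0,0,0],[0.0005,0,-0.0014,0,0,0,0]]'|egrep 'force';python3 v.py; done
```

```text
ft_force: [0.9, -0.1, 0.3]
ft_force: [-0.4, 0.3, -0.5]
t 37.9 tip bed [ 0.0054 -0.0453  0.0715] foot bed [ 0.0055 -0.0457  0.0005] F [-0.4  0.3 -0.5] w 0.0081 ang n,u 0.1
ft_force: [-2.9, -0.3, 5.2]
t 38.27 tip bed [ 0.0061 -0.0453  0.071 ] foot bed [ 0.0064 -0.0457 -0.    ] F [-2.9 -0.3  5.2] w 0.0081 ang n,u 0.2
ft_force: [-3.1, -0.2, 8.8]
t 38.65 tip bed [ 0.0072 -0.0458  0.0704] foot bed [ 0.0076 -0.0463 -0.0006] F [-3.1 -0.2  8.8] w 0.0079 ang n,u 0.3
ft_force: [-5.3, -2.1, 12.4]
t 39.02 tip bed [ 0.008  -0.0462  0.07  ] foot bed [ 0.0086 -0.0467 -0.001 ] F [-5.3 -2.1 12.4] w 0.008 ang n,u 0.5
```

```bash
python3 -m creep '[[-0.0015,0,0.002,0,0,0,0],[-0.0035,0,0.003,0,0,0,0],[-0.0035,0,0.003,0,0,0,0]]'|egrep 'force';python3 v.py; python3 -m creep '[[0,0,0,0,0,0,0.12],[0,0,0,0,0,0,0.12],[0,0,0,0,0,0,0.2],[0,0,0,0,0,0,0.25],[0,0,0,0,0,0,0.25]]'; python3 v.py e4
```

```text
ft_force: [7.3, -1.1, 2.5]
t 39.4 tip bed [ 0.0052 -0.0455  0.0716] foot bed [ 0.0057 -0.0459  0.0006] F [ 7.3 -1.1  2.5] w 0.0076 ang n,u 0.4
clock: 40.02
position: [0.4372, -0.1184, 0.0977]
eef_rot: [0.703, 0.09, 0.157, -0.688]
ft_force: [0.5, 0.8, 1.0]
grip_width: 0.0218
t 40.02 tip bed [ 0.0029 -0.0454  0.0708] foot bed [ 0.0029 -0.0458 -0.0002] F [0.5 0.8 1. ] w 0.0218 ang n,u 0.1
```

View pics/e4.png

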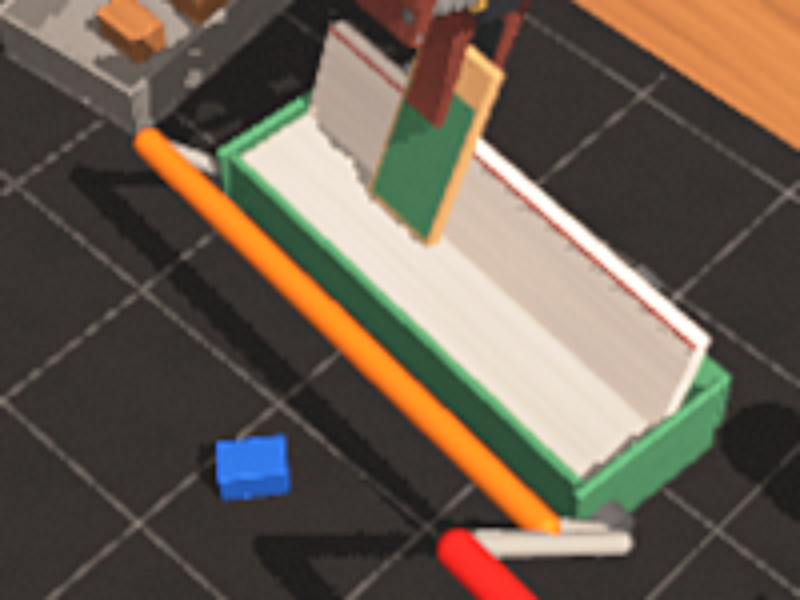

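```bash
python3 -m creep '[[-0.003,0,0.01,0,0,0,0.3],[-0.01,0.001,0.028,0,0,0,0.36],[-0.017,0.002,0.047,0,0,0,0.36],[-0.025,0.002,0.07,0,0,0,0.36],[-0.025,0.002,0.13,0,0,0,0.36]]'|egrep 'force|pos'; python3 -m creep '[[0.03,0.05,0.03,0,5,1,0.36],[0.06,0.1,0.03,0,10,2,0.36],[0.06,0.15,0.03,1,15,3,0.36],[0.06,0.2,0.03,1.6,20,3,0.36]]'|egrep 'force|pos'
cat > bv.py <<'E'
# overlay a seated board wireframe
from h import *
import sys
nm=sys.argv[1]; ys=[float(v) for v in sys.argv[2:]]
for n,o in(('scene',(230,120)),('top',(250,200))):
    im=cv2.resize(arm.snapshot(n)[o[1]:o[1]+150,o[0]:o[0]+190],None,fx=4,fy=4,interpolation=cv2.INTER_CUBIC)
    for yy in ys:
        P=[bedpt(x,yy+y,z) for x,y,z in((0,-.025,0),(0,.025,0),(0,.025,.11),(0,-.025,.11),(.008,-.025,0),(.008,.025,0),(.008,.025,.11),(.008,-.025,.11))]
        q=((proj(n,P)-o)*4+2).astype(int)
        for i,j in((0,1),(1,2),(2,3),(3,0),(4,5),(5,6),(6,7),(7,4),(0,4),(1,5),(2,6),(3,7)): cv2.line(im,tuple(map(int,q[i])),tuple(map(int,q[j])),(0,255,255),1,cv2.LINE_AA)
    cv2.imwrite(f'pics/{nm}{n}.png',im[:,:,::-1])
E
python3 bv.py e5 -.0455; python3 -c "
from h import *
st()"
```

```text
position: [0.4108, -0.1161, 0.2266]
ft_force: [1.1, -0.0, 1.1]
position: [0.4726, 0.0852, 0.2592]
ft_force: [0.7, -0.2, 0.7]
t 41.3 tcp [0.473  0.0872 0.2569] grasp [0.4731 0.0872 0.2756] F [-0.4  0.3  0.7] w 0.0315
jaw [ 0.999 -0.038 -0.003] fing [-0.003 -0.001 -1.   ]
```

View pics/e5scene.png

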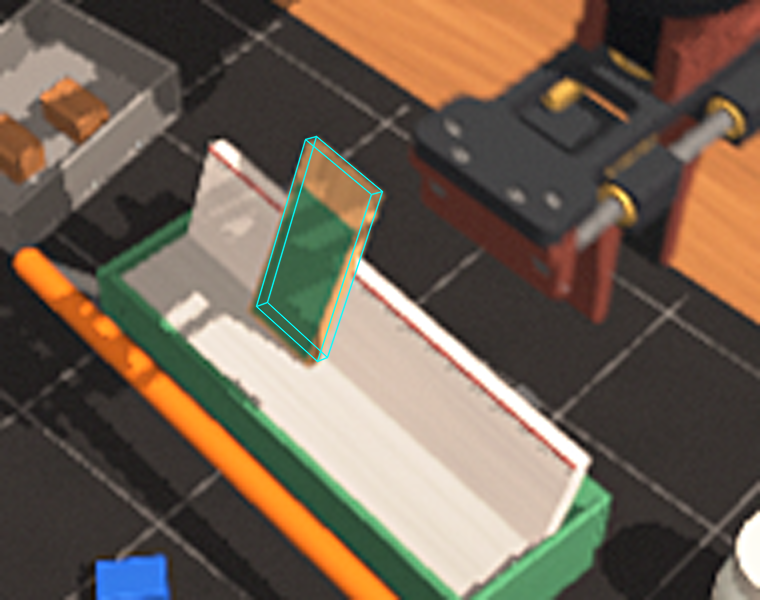

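View pics/e5top.png

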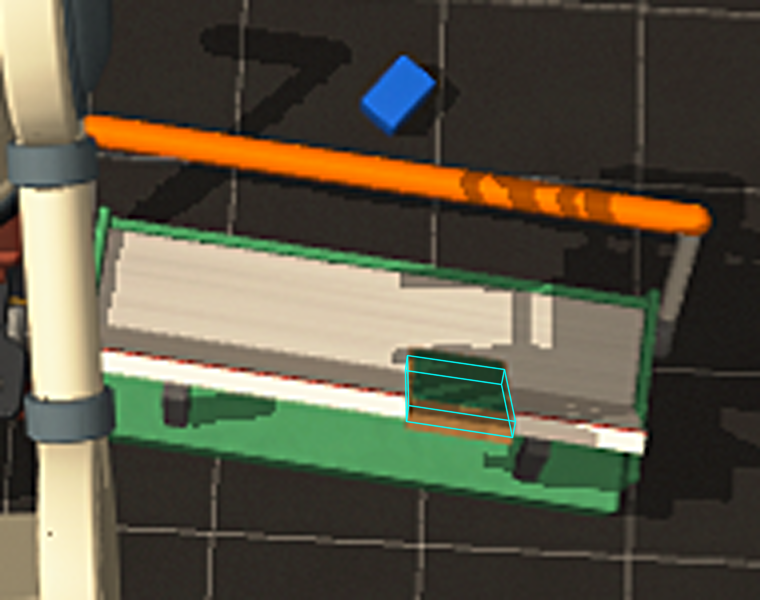

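Green is seated within about 2 mm of the wireframe. Now the red board.

```bash
python3 -m creep '[[0.01,0.055,0,0,0,0,0.36],[0.02,0.11,0,0,0,0,0.36],[0.03,0.165,0,0,0,0,0.36],[0.04,0.22,0,0,0,0,0.36],[0.045,0.25,0,0,0,0,0.36]]'|egrep 'force|pos'; python3 -m creep '[[0,0,0,0,0,0,0.36]]'>/dev/null; python3 -c "
from h import *
st();go((.5184,.3390,.0777),(.99896,-.0457,0))"
```

```text
position: [0.5177, 0.335, 0.2585]
ft_force: [0.6, 0.6, -0.9]
t 42.05 tcp [0.5175 0.3343 0.2579] grasp [0.5175 0.3344 0.2766] F [-0.1  0.5  0.8] w 0.0316
jaw [ 0.999 -0.041  0.002] fing [ 0.001 -0.002 -1.   ]
shift mm [   0.9    4.7 -198.9] turn deg [ 0.1  0.1 -0.3]
```

```bash
python3 -m creep '[[0.001,0.002,-0.05,0,0,0,0.36],[0.001,0.003,-0.1,0,0,0,0.36],[0.001,0.003,-0.14,0,0,0,0.36],[0.001,0.003,-0.14,0,0,0,0.36]]'|egrep 'force|pos'
python3 - <<'E'
from h import *
st();go((.5184,.3390,.0777),(.99896,-.0457,0))
o=(390,260);im=cv2.resize(arm.snapshot('scene')[o[1]:o[1]+150,o[0]:o[0]+160],None,fx=4,fy=4)
cv2.imwrite(f'pics/g1.png',im[:,:,::-1])
E
```

```text
position: [0.5171, 0.3337, 0.115]
ft_force: [1.0, -0.6, 0.1]
t 42.55 tcp [0.5171 0.3337 0.115 ] grasp [0.5172 0.3338 0.1337] F [ 1.  -0.6  0.1] w 0.0314
jaw [ 0.999 -0.044 -0.003] fing [-0.004 -0.006 -1.   ]
shift mm [  1.3   5.3 -56. ] turn deg [ 0.3 -0.2 -0.1]
```

View pics/g1.png

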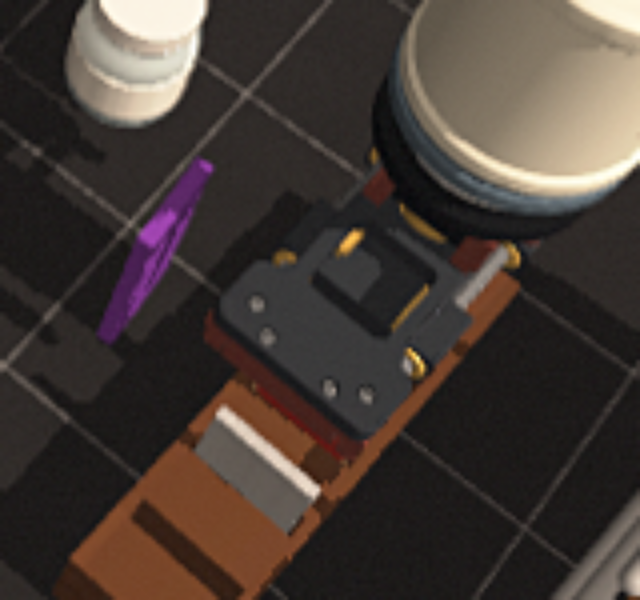

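```bash
python3 -m creep '[[0.001,0.003,-0.012,0,0,0,0.36],[0.001,0.003,-0.024,0,0,0,0.36],[0.001,0.003,-0.034,0,0,0,0.36]]'|egrep 'pos|force|width'; python3 -m creep '[[0,0,-0.01,0,0,0,0.36],[0,0,-0.019,0,0,0,0.36],[0,0,-0.022,0,0,0,0.36],[0,0,-0.022,0,0,0,0.36]]'|egrep 'pos|force|width'; python3 -m creep '[[0,0,0,0,0,0,0],[0,0,0,0,0,0,0],[0,0,0,0,0,0,0],[0,0,0,0,0,0,0],[0,0,0,0,0,0,0]]' 25|egrep 'pos|force|width'
```

```text
position: [0.5197, 0.3396, 0.084]
ft_force: [-0.5, -0.4, 0.1]
grip_width: 0.0314
position: [0.5195, 0.3395, 0.062]
ft_force: [-0.2, -0.3, -0.0]
grip_width: 0.0315
position: [0.5197, 0.3396, 0.0626]
ft_force: [-0.2, -0.2, 1.9]
grip_width: 0.008
```

```bash
python3 -m creep '[[0,0,0.012,0,0,0,0],[0,0,0.03,0,0,0,0],[0,0,0.055,0,0,0,0],[0,0,0.08,0,0,0,0],[0,0,0.11,0,0,0,0]]'|egrep 'pos|force|width'; python3 -m creep '[[0,0,0.05,0,0,0,0],[0,0,0.1,0,0,0,0],[0,0,0.11,0,0,0,0]]'|egrep 'pos|force|width';python3 - <<'E'
from h import *
s,r=st()
o=(390,160);im=cv2.resize(arm.snapshot('scene')[o[1]:o[1]+250,o[0]:o[0]+200],None,fx=2.4,fy=2.4)
cv2.imwrite(f'pics/g2.png',im[:,:,::-1])
place(.012,.045,.14)
E
```

```text
position: [0.5194, 0.3395, 0.1742]
ft_force: [0.6, 0.1, -0.8]
grip_width: 0.0079
position: [0.5202, 0.3399, 0.2888]
ft_force: [0.4, 1.2, -1.1]
grip_width: 0.0079
t 45.1 tcp [0.5202 0.3399 0.2888] grasp [0.5201 0.3399 0.3075] F [ 0.4  1.2 -1.1] w 0.0079
jaw [ 0.999 -0.043  0.01 ] fing [ 0.01   0.003 -1.   ]
A shift mm [ -89.3 -366.7 -121.4] turn [ -1.5 -19.5  -3.1]
```

View pics/g2.png

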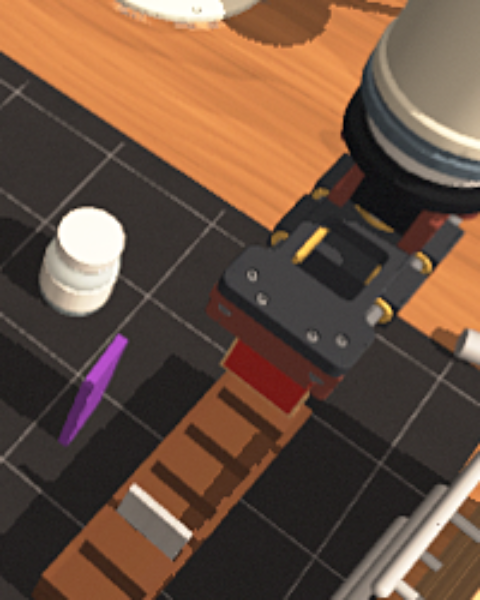

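```bash
python3 -m creep '[[-0.015,-0.05,0,0,0,0,0],[-0.03,-0.1,0,0,0,0,0],[-0.045,-0.15,0,0,0,0,0],[-0.06,-0.2,0,0,-3,0,0],[-0.07,-0.24,0,0,-6,-1,0]]'|egrep 'pos|force|width'; python3 -m creep '[[-0.005,-0.03,0,0,-3,0,0],[-0.01,-0.06,0,0,-6,-1,0],[-0.015,-0.09,0,-1,-9,-2,0],[-0.02,-0.127,0,-1.5,-13.5,-2.1,0],[-0.02,-0.127,0,-1.5,-13.5,-2.1,0]]'|egrep 'pos|force|width';python3 -c "
from h import *
place(.012,.045,.14)"
```

```text
position: [0.4486, 0.0977, 0.2804]
ft_force: [-0.4, -0.3, 0.3]
grip_width: 0.0077
position: [0.4283, -0.0293, 0.2808]
ft_force: [-0.2, 0.4, -0.9]
grip_width: 0.0079
A shift mm [   2.6    2.4 -114.9] turn [ 0.2 -0.4  0.3]
```

```bash
sed -i 's/\.071\*M/.073*M/' v.py; python3 -m creep '[[0.003,0.002,-0.03,0,0,0,0],[0.003,0.002,-0.07,0,0,0,0],[0.003,0.002,-0.1,0,0,0,0],[0.003,0.002,-0.114,0,-0.4,0,0],[0.003,0.002,-0.114,0,-0.4,0,0]]'|egrep 'pos|force|width'
python3 -m creep '[[0.005,0,-0.014,0,0,0,0],[0.01,-0.001,-0.028,0,0,0,0],[0.014,-0.001,-0.038,0,0,0,0],[0.014,-0.001,-0.038,0,0,0,0]]'|egrep 'pos|force|width'; python3 v.py g3
```

```text
position: [0.4321, -0.0249, 0.167]
ft_force: [-0.2, -0.7, -0.6]
grip_width: 0.0075
position: [0.4462, -0.0265, 0.1288]
ft_force: [0.4, -0.5, 0.4]
grip_width: 0.0079
t 47.52 tip bed [0.0136 0.0469 0.0999] foot bed [0.0135 0.0467 0.0269] F [ 0.4 -0.5  0.4] w 0.0079 ang n,u 0.1
```

View pics/g3.png

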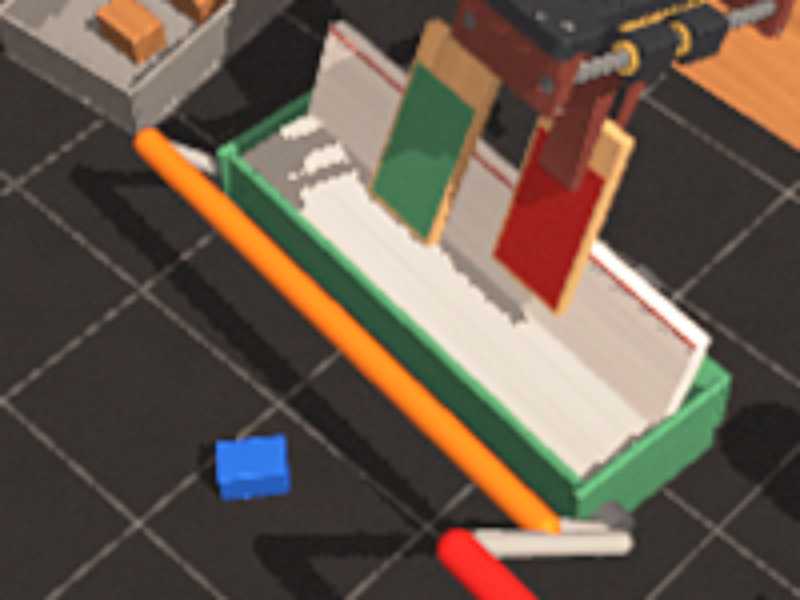

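```bash
python3 -m creep '[[0.003,0,-0.008,0,0,0,0],[0.006,-0.001,-0.016,0,0,0,0],[0.008,-0.001,-0.023,0,0,0,0],[0.008,-0.001,-0.023,0,0,0,0]]'|egrep 'force';python3 v.py
python3 -m creep '[[-0.0025,0,-0.001,0,0,0,0],[-0.005,0.0005,-0.0018,0,0,0,0],[-0.006,0.0005,-0.0018,0,0,0,0],[-0.006,0.0005,-0.0018,0,0,0,0]]'|egrep 'force';python3 v.py
for i in 1 2 3; do python3 -m creep '[[0.0003,0,-0.0007,0,0,0,0],[0.0005,0,-0.0014,0,0,0,0],[0.0005,0,-0.0014,0,0,0,0]]'|egrep 'force';python3 v.py; done
```

```text
ft_force: [0.0, 0.2, -0.4]
t 48.08 tip bed [0.0134 0.0467 0.0759] foot bed [0.0133 0.0465 0.0029] F [ 0.   0.2 -0.4] w 0.0079 ang n,u 0.1
ft_force: [-0.8, 0.0, 0.1]
t 48.58 tip bed [0.0079 0.0466 0.0774] foot bed [0.0079 0.0464 0.0044] F [-0.8  0.   0.1] w 0.0081 ang n,u 0.1
ft_force: [0.7, 0.3, -0.5]
t 48.95 tip bed [0.0077 0.0467 0.0755] foot bed [0.0077 0.0464 0.0025] F [ 0.7  0.3 -0.5] w 0.0082 ang n,u 0.0
ft_force: [0.1, 1.0, -0.5]
t 49.33 tip bed [0.0077 0.0467 0.0741] foot bed [0.0077 0.0465 0.0011] F [ 0.1  1.  -0.5] w 0.0077 ang n,u 0.1
ft_force: [-0.9, 1.2, -0.8]
t 49.7 tip bed [0.0077 0.0468 0.0726] foot bed [ 0.0077  0.0465 -0.0004] F [-0.9  1.2 -0.8] w 0.0081 ang n,u 0.0
```

```bash
for i in 1 2 3; do python3 -m creep '[[-0.0005,0,0,0,0,0,0],[-0.001,0,0,0,0,0,0],[-0.001,0,0,0,0,0,0]]'|egrep 'force'; done; python3 v.py;  python3 -m creep '[[0.0005,0,-0.0007,0,0,0,0],[0.001,0,-0.0014,0,0,0,0],[0.001,0,-0.0014,0,0,0,0]]'|egrep 'force';python3 v.py
```

```text
ft_force: [0.6, 0.3, -1.8]
ft_force: [0.2, 0.5, -0.5]
ft_force: [2.7, -0.0, -0.5]
t 50.83 tip bed [0.0053 0.0465 0.0739] foot bed [0.0054 0.0462 0.0009] F [ 2.7 -0.  -0.5] w 0.0079 ang n,u 0.1
ft_force: [-0.8, 0.5, 4.6]
t 51.2 tip bed [0.0059 0.0465 0.0727] foot bed [ 0.006   0.0463 -0.0003] F [-0.8  0.5  4.6] w 0.0081 ang n,u 0.1
```

Both contacts found. I'll press lightly back and then release.

```bash
python3 -m creep '[[-0.001,0,0.0003,0,0,0,0],[-0.002,0,0.0003,0,0,0,0],[-0.002,0,0.0003,0,0,0,0]]'|egrep 'force';python3 v.py; python3 -m creep '[[0,0,0,0,0,0,0.12],[0,0,0,0,0,0,0.12],[0,0,0,0,0,0,0.2],[0,0,0,0,0,0,0.25],[0,0,0,0,0,0,0.25]]' |egrep 'force|width'; python3 -m creep '[[-0.003,0,0.01,0,0,0,0.3],[-0.01,0.001,0.028,0,0,0,0.36],[-0.017,0.002,0.047,0,0,0,0.36],[-0.025,0.002,0.07,0,0,0,0.36],[-0.025,0.002,0.13,0,0,0,0.36]]'|egrep 'force|pos'; python3 -m creep '[[0.0,0.05,0.03,0,5,1,0.36],[0.0,0.1,0.03,0,10,2,0.36],[0.0,0.15,0.03,1,15,3,0.36],[0.0,0.2,0.03,1.6,20,3,0.36]]'|egrep 'force|pos';python3 bv.py g5 -.0455 .0465
```

```text
ft_force: [9.8, 0.1, -2.4]
t 51.58 tip bed [0.0052 0.0465 0.073 ] foot bed [ 0.0055  0.0463 -0.    ] F [ 9.8  0.1 -2.4] w 0.0079 ang n,u 0.3
ft_force: [0.1, 0.2, -0.0]
grip_width: 0.0222
position: [0.4193, -0.0248, 0.2285]
ft_force: [0.4, -0.8, 0.9]
position: [0.4209, 0.1767, 0.2615]
ft_force: [-0.3, 0.6, 0.6]
```

View pics/g5scene.png

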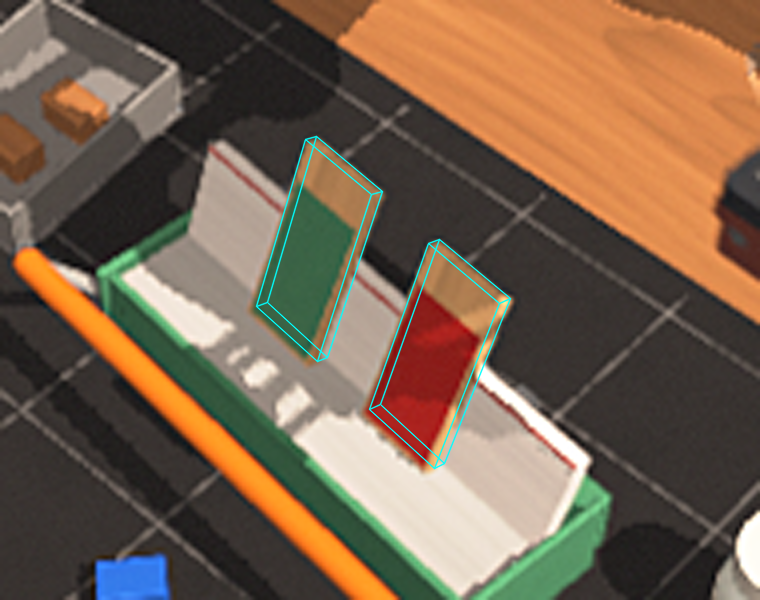

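View pics/g5top.png

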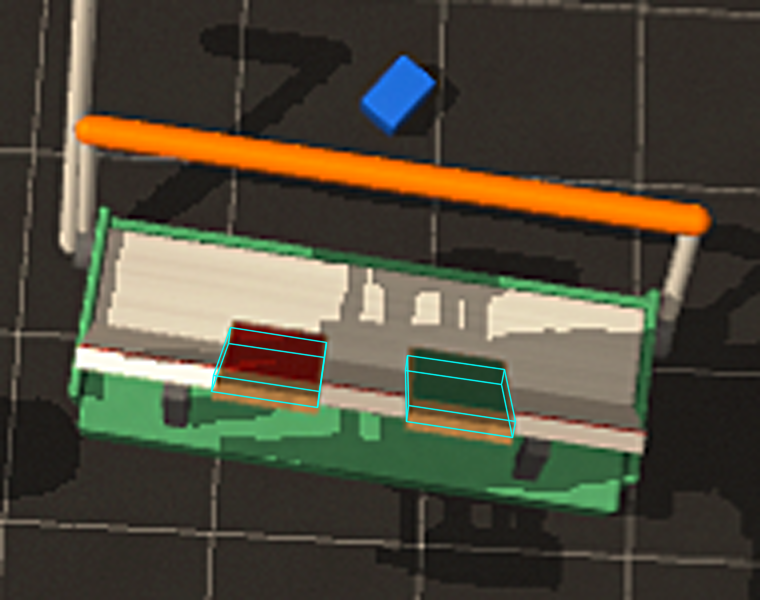

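Both boards are seated. Next is the lever: move above the handle.

```bash
cat > lev.py <<'E'
from h import *
def hp(th): 
    return T(PR,[[.045+.17*np.cos(.871+th),.1957,.02+.17*np.sin(.871+th)]])[0]
if __name__=='__main__':
    jaw=[np.cos(a_),np.sin(a_),0]
    print(hp(0)); st(); go(hp(0)-[0,0,.021],jaw)
    for k in range(26): print(round(k*.05,2),((hp(k*.05)-hp(0))*1000).round(1))
E
python3 lev.py
```

```text
[0.62855856 0.10538154 0.15004547]
t 53.42 tcp [0.4214 0.1783 0.2579] grasp [0.4215 0.1783 0.2766] F [-0.9  0.  -0.7] w 0.0314
jaw [ 0.999 -0.039 -0.007] fing [-0.007 -0.    -1.   ]
shift mm [ 207.2  -72.9 -147.6] turn deg [ 0.  -0.4 -3.3]
0.0 [0. 0. 0.]
0.05 [-6.6  0.6  5.3]
0.1 [-13.5   1.3  10.3]
0.15 [-20.6   2.   14.9]
0.2 [-27.9   2.7  19.2]
0.25 [-35.4   3.4  23. ]
0.3 [-43.1   4.2  26.5]
0.35 [-51.    4.9  29.7]
0.4 [-59.    5.7  32.4]
0.45 [-67.2   6.5  34.7]
0.5 [-75.4   7.3  36.6]
0.55 [-83.7   8.1  38.1]
0.6 [-92.1   8.9  39.1]
0.65 [-100.6    9.8   39.7]
0.7 [-109.    10.6   40. ]
0.75 [-117.5   11.4   39.7]
0.8 [-125.9   12.2   39.1]
0.85 [-134.3   13.    38. ]
0.9 [-142.6   13.8   36.6]
0.95 [-150.9   14.6   34.7]
1.0 [-159.    15.4   32.4]
1.05 [-167.    16.2   29.6]
1.1 [-174.9   17.    26.5]
1.15 [-182.6   17.7   23. ]
1.2 [-190.1   18.4   19.1]
1.25 [-197.4   19.2   14.9]
```

```bash
python3 -m creep '[[0.05,-0.02,0,0,0,-1,0.5],[0.1,-0.04,0,0,0,-2,0.5],[0.15,-0.056,0,0,0,-3,0.5],[0.2,-0.073,0,0,-0.4,-3.3,0.5],[0.207,-0.073,-0.03,0,-0.4,-3.3,0.5]]'|egrep 'pos|force|width'; python3 -m creep '[[0,0,-0.03,0,0,0,0.5],[0,0,-0.03,0,0,0,0.5]]'|egrep 'pos|force|width'
python3 - <<'E'
from lev import *
s,r=st();go(hp(0)-[0,0,.021],[np.cos(a_),np.sin(a_),0])
M=r.as_matrix();p=s['position']-.021*M[:,1]
o=(270,200);im=cv2.resize(arm.snapshot('scene')[o[1]:o[1]+150,o[0]:o[0]+150],None,fx=4,fy=4)
for a,b in((p-M[:,0]*.035,p+M[:,0]*.035),(hp(0)-YY*.036,hp(0)+YY*.036)):
    q=((proj('scene',[a,b])-o)*4+2).astype(int); cv2.line(im,tuple(map(int,q[0])),tuple(map(int,q[1])),(0,255,255),1)
cv2.imwrite('pics/h1.png',im[:,:,::-1])
E
```

```text
position: [0.6312, 0.0993, 0.2311]
ft_force: [-0.3, 0.7, -0.4]
grip_width: 0.0437
position: [0.6268, 0.1009, 0.1977]
ft_force: [0.3, 1.0, 0.4]
grip_width: 0.0438
t 54.3 tcp [0.6268 0.1009 0.1977] grasp [0.6268 0.1009 0.2164] F [0.3 1.  0.4] w 0.0438
jaw [ 0.995 -0.102  0.003] fing [ 0.003 -0.001 -1.   ]
shift mm [  1.7   4.5 -87.4] turn deg [0.1 0.1 0.3]
```

View pics/h1.png

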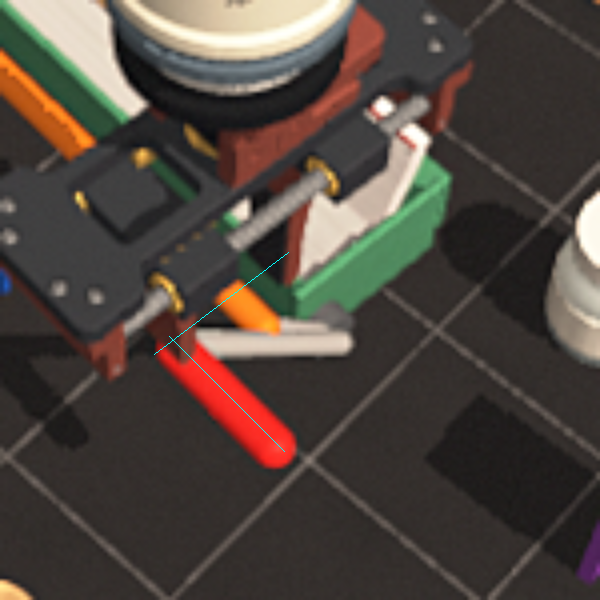

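```bash
python3 -m creep '[[0.001,0.003,-0.02,0,0,0,0.5],[0.001,0.003,-0.04,0,0,0,0.5],[0.001,0.003,-0.06,0,0,0,0.5],[0.001,0.003,-0.075,0,0,0,0.5],[0.001,0.003,-0.075,0,0,0,0.5]]'|egrep 'pos|force|width'; python3 -m creep '[[0,0,-0.004,0,0,0,0.5],[0,0,-0.008,0,0,0,0.5],[0,0,-0.012,0,0,0,0.5],[0,0,-0.012,0,0,0,0.5]]'|egrep 'pos|force|width'
python3 - <<'E'
from lev import *
s,r=st();go(hp(0)-[0,0,.021],[np.cos(a_),np.sin(a_),0])
E
```

```text
position: [0.628, 0.1049, 0.1228]
ft_force: [0.0, 0.4, 0.0]
grip_width: 0.0441
position: [0.6289, 0.105, 0.1128]
ft_force: [-0.5, 0.1, -0.8]
grip_width: 0.044
t 55.48 tcp [0.6289 0.105  0.1128] grasp [0.6287 0.105  0.1315] F [-0.5  0.1 -0.8] w 0.044
jaw [ 0.995 -0.101  0.007] fing [ 0.007 -0.    -1.   ]
shift mm [-0.3  0.4 -2.4] turn deg [0.  0.4 0.3]
```

```bash
python3 -m creep '[[0,0,-0.002,0,0,0,0.5],[0,0,-0.002,0,0,0,0],[0,0,-0.002,0,0,0,0],[0,0,-0.002,0,0,0,0],[0,0,-0.002,0,0,0,0]]' 30; python3 -m creep '[[0,0,0,0,0,0,0],[0,0,0,0,0,0,0]]'
python3 - <<'E'
from lev import *
o=(270,200);im=cv2.resize(arm.snapshot('scene')[o[1]:o[1]+150,o[0]:o[0]+150],None,fx=4,fy=4)
cv2.imwrite('pics/h2.png',im[:,:,::-1])
E
```

```text
clock: 56.1
position: [0.6299, 0.1049, 0.1114]
eef_rot: [-0.706, 0.032, -0.039, 0.706]
ft_force: [4.7, -0.1, -0.7]
grip_width: 0.0175
clock: 56.35
position: [0.6298, 0.1049, 0.1116]
eef_rot: [-0.706, 0.033, -0.039, 0.706]
ft_force: [5.7, -0.5, 1.0]
grip_width: 0.0174
```

View pics/h2.png

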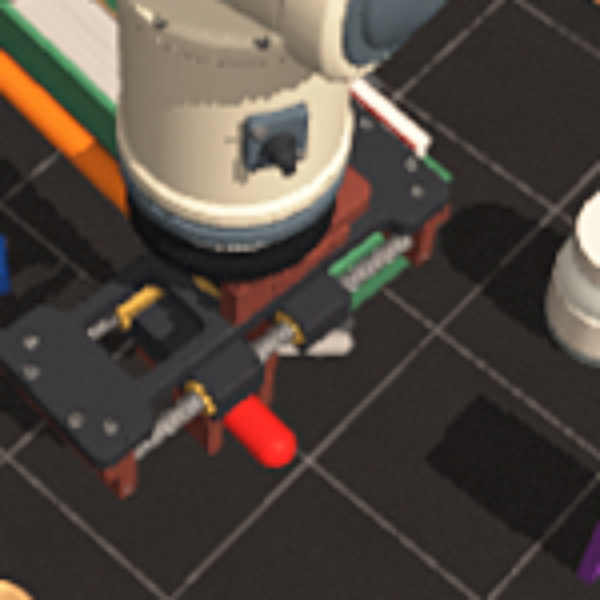

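```bash
python3 -m creep '[[-0.0066,0.0006,0.0053,0,0,0,0],[-0.0135,0.0013,0.0103,0,0,0,0],[-0.0206,0.002,0.0149,0,0,0,0],[-0.0279,0.0027,0.0192,0,0,0,0],[-0.0354,0.0034,0.023,0,0,0,0]]' 30;cat > th.py <<'E'
from lev import *
s,r=st(); g=s['position']-(.021+G)*r.as_matrix()[:,1]
d=g-T(PR,[[.045,.1957,.02]])[0]; x=d@[np.cos(a_),np.sin(a_),0]
print('theta est',np.arctan2(d[2],x)-.871,'r',np.hypot(x,d[2]),'lat',d@YY)
E
python3 th.py
```

```text
clock: 57.02
position: [0.5956, 0.1083, 0.1358]
eef_rot: [-0.706, 0.031, -0.041, 0.706]
ft_force: [10.2, -0.3, 2.9]
grip_width: 0.0172
t 57.02 tcp [0.5956 0.1083 0.1358] grasp [0.5954 0.1083 0.1545] F [10.2 -0.3  2.9] w 0.0172
jaw [ 0.995 -0.101  0.013] fing [ 0.013 -0.    -1.   ]
theta est 0.2458750860552612 r 0.17303413628074177 lat -0.0003277369026914416
```

```bash
python3 -m creep '[[-0.0077,0.0008,0.0035,0,0,0,0],[-0.0156,0.0015,0.0067,0,0,0,0],[-0.0236,0.0023,0.0094,0,0,0,0],[-0.0318,0.0031,0.0117,0,0,0,0],[-0.04,0.0039,0.0136,0,0,0,0]]' | egrep 'force|width'; python3 th.py; python3 -m creep '[[-0.0083,0.0008,0.0015,0,0,0,0],[-0.0167,0.0016,0.0025,0,0,0,0],[-0.0252,0.0025,0.0031,0,0,0,0],[-0.0336,0.0033,0.0034,0,0,0,0],[-0.0421,0.0041,0.0031,0,0,0,0]]' | egrep 'force|width'; python3 th.py
```

```text
ft_force: [9.8, -0.7, 8.2]
grip_width: 0.0175
t 57.65 tcp [0.5568 0.112  0.1514] grasp [0.5564 0.112  0.1701] F [ 9.8 -0.7  8.2] w 0.0175
jaw [ 0.995 -0.102  0.018] fing [ 0.018  0.    -1.   ]
theta est 0.4884614696266485 r 0.17495439755692738 lat -0.00038674977576028097
ft_force: [8.1, 0.4, 8.6]
grip_width: 0.0174
t 58.27 tcp [0.5146 0.1163 0.1549] grasp [0.5143 0.1163 0.1736] F [8.1 0.4 8.6] w 0.0174
jaw [ 0.995 -0.102  0.018] fing [ 0.018  0.001 -1.   ]
theta est 0.7323228924703054 r 0.17468554240205697 lat -0.0002254865868277708
```

```bash
python3 -m creep '[[-0.0084,0.0008,-0.0006,0,0,0,0],[-0.0168,0.0016,-0.0017,0,0,0,0],[-0.0251,0.0024,-0.0031,0,0,0,0],[-0.0334,0.0032,-0.005,0,0,0,0],[-0.0415,0.004,-0.0073,0,0,0,0]]' | egrep 'force|width'; python3 th.py; python3 v.py i1
```

```text
ft_force: [8.4, 0.3, 8.5]
grip_width: 0.0173
t 58.9 tcp [0.4728 0.1206 0.1469] grasp [0.4725 0.1206 0.1656] F [8.4 0.3 8.5] w 0.0173
jaw [ 0.995 -0.101  0.017] fing [ 0.017  0.001 -1.   ]
theta est 0.978341125122125 r 0.17327724656006133 lat 2.3006593109343075e-05
t 58.9 tip bed [0.0382 0.1958 0.1116] foot bed [0.0144 0.196  0.0426] F [8.4 0.3 8.5] w 0.0173 ang n,u 19.1
```

View pics/i1.png

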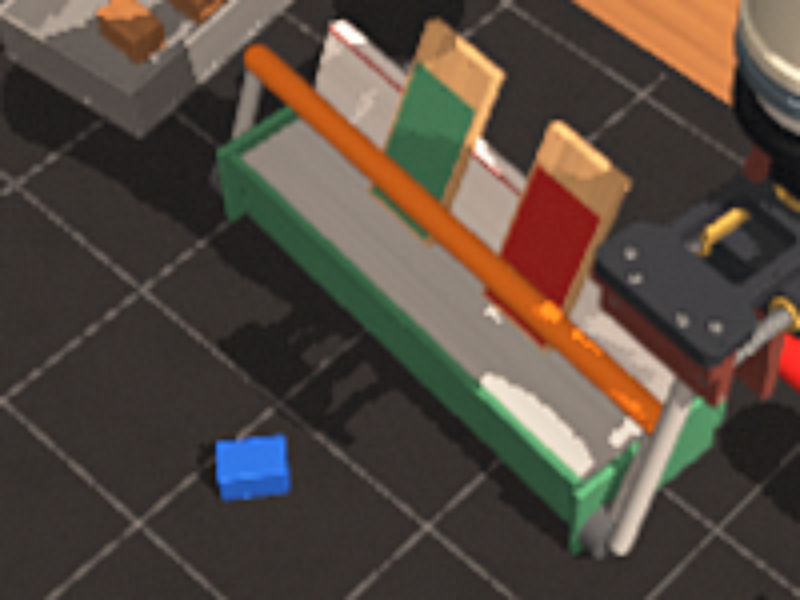

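```bash
python3 -m creep '[[-0.005,0.0005,-0.0016,0,0,0,0],[-0.01,0.001,-0.0034,0,0,0,0],[-0.015,0.0015,-0.0055,0,0,0,0],[-0.02,0.002,-0.0077,0,0,0,0],[-0.0236,0.0023,-0.0094,0,0,0,0]]' | egrep 'force|width'; python3 th.py; for i in 1 2 ; do python3 -m creep '[[-0.0017,0.0002,-0.0009,0,0,0,0],[-0.0035,0.0004,-0.0018,0,0,0,0],[-0.0035,0.0004,-0.0018,0,0,0,0]]' | egrep 'force|width'; python3 th.py;done
```

```text
ft_force: [9.0, 0.8, 7.8]
grip_width: 0.0173
t 59.58 tcp [0.4492 0.123  0.1376] grasp [0.4489 0.123  0.1563] F [9.  0.8 7.8] w 0.0173
jaw [ 0.995 -0.101  0.017] fing [ 0.017  0.001 -1.   ]
theta est 1.125878053192177 r 0.17268750954409967 lat 0.00012655196793710953
ft_force: [8.1, -0.3, 7.6]
grip_width: 0.0176
t 59.95 tcp [0.4457 0.1234 0.1356] grasp [0.4454 0.1233 0.1543] F [ 8.1 -0.3  7.6] w 0.0176
jaw [ 0.995 -0.101  0.016] fing [ 0.017  0.001 -1.   ]
theta est 1.1491789716888827 r 0.17242600347910958 lat 0.00013462995080011116
ft_force: [14.0, -0.4, 7.3]
grip_width: 0.0173
t 60.33 tcp [0.4439 0.1235 0.1345] grasp [0.4435 0.1235 0.1532] F [14.  -0.4  7.3] w 0.0173
jaw [ 0.995 -0.102  0.021] fing [ 0.021  0.001 -1.   ]
theta est 1.1622433680974518 r 0.17232507901413624 lat 0.00010916819794687738
```

```bash
for i in 1 2 3; do python3 -m creep '[[-0.0017,0.0002,-0.0009,0,0,0,0],[-0.0035,0.0004,-0.0018,0,0,0,0],[-0.0035,0.0004,-0.0018,0,0,0,0]]' | egrep 'force'; python3 th.py|egrep 't |theta';done; python3 v.py i2
```

```text
ft_force: [25.1, -1.4, 7.5]
t 60.7 tcp [0.4437 0.1236 0.1343] grasp [0.4431 0.1236 0.153 ] F [25.1 -1.4  7.5] w 0.0177
theta est 1.1658909438230238 r 0.17237697993064732 lat 0.0001368822259906956
ft_force: [36.3, -3.0, 9.7]
t 61.08 tcp [0.4436 0.1236 0.1341] grasp [0.4428 0.1236 0.1528] F [36.3 -3.   9.7] w 0.0174
theta est 1.1686965777887925 r 0.1724319217079443 lat 0.00010617887849247557
ft_force: [48.4, -4.0, 9.8]
t 61.45 tcp [0.4435 0.1237 0.134 ] grasp [0.4426 0.1237 0.1527] F [48.4 -4.   9.8] w 0.0178
theta est 1.1713068124291777 r 0.17249366384863596 lat 0.00013346148376932747
t 61.45 tip bed [0.0055 0.1959 0.1098] foot bed [-0.0163  0.1963  0.0401] F [48.4 -4.   9.8] w 0.0178 ang n,u 17.4
```

View pics/i2.png

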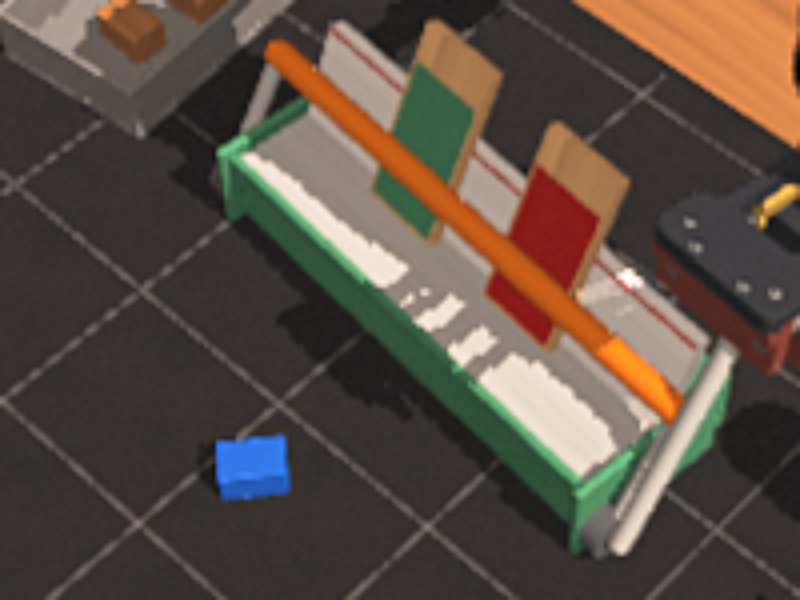

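The bar is firm on the boards at 48 N. My handle-based estimate of 1.171 rad is borderline, so I'll check the angle in the image.

Run:
```python
from lev import *
def bar(th,y): 
    a=np.arctan2(.064,.048)+th; return T(PR,[[.045+.08*np.cos(a),y,.02+.08*np.sin(a)]])[0]
n='scene'; o=(230,150); k=5
im=arm.snapshot(n); cv2.imwrite('pics/i3full.png',im[:,:,::-1]); cv2.imwrite('pics/i3top.png',arm.snapshot('top')[:,:,::-1])
im=cv2.resize(im[o[1]:o[1]+120,o[0]:o[0]+155],None,fx=k,fy=k,interpolation=cv2.INTER_CUBIC)
R8=.008
cam=-C[n][2][:3,:3].T@C[n][2][:3,3]
for th,c in((1.15,(0,0,255)),(1.2,(0,255,255)),(1.25,(255,255,255))):
    for sg in(-1,1):
        L=[]
        for y in(-.15,.15):
            P=bar(th,y); v=P-cam; v/=np.linalg.norm(v); e=np.cross(v,YY); e/=np.linalg.norm(e); L.append(P+sg*R8*e)
        q=((proj(n,L)-o)*k+k/2).astype(int); cv2.line(im,tuple(map(int,q[0])),tuple(map(int,q[1])),c,1,cv2.LINE_AA)
cv2.imwrite('pics/i3.png',im[:,:,::-1])
```

```text
(no output)
```

View pics/i3.png

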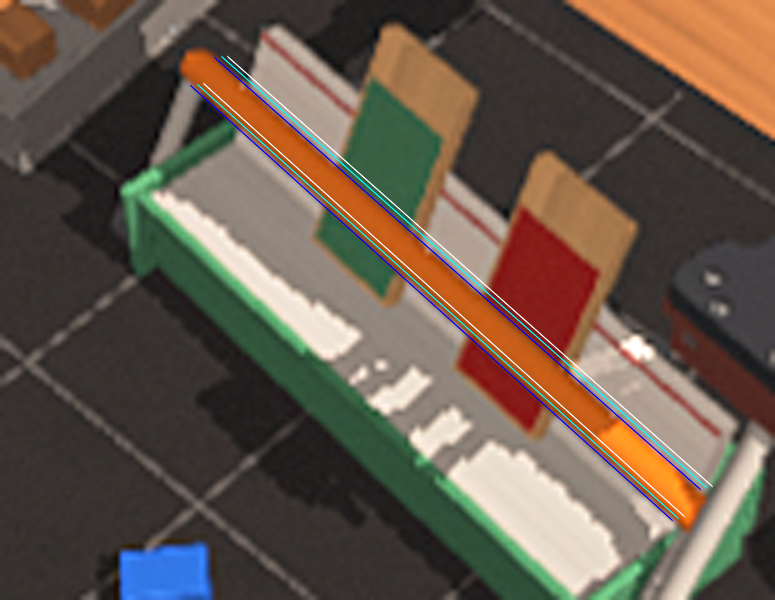

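View pics/i3top.png

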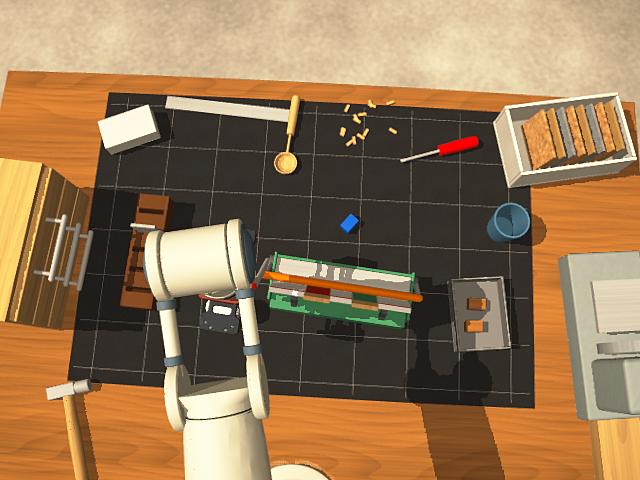

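```bash
cat > bar.py <<'E'
from lev import *
def bar(th,y): 
    a=np.arctan2(.064,.048)+th; return T(PR,[[.045+.08*np.cos(a),y,.02+.08*np.sin(a)]])[0]
def mid(n,img,th0,ylo,yhi):
    """offset (px) of the orange bar's mid-line from the projected bar axis at th0, perpendicular, sampled along y"""
    hsv=cv2.cvtColor(img,cv2.COLOR_BGR2HSV).astype(float)
    mask=((hsv[...,0]>=6)&(hsv[...,0]<=20)&(hsv[...,1]>235)&(hsv[...,2]>120)).astype(np.float32)
    out=[]
    for y in np.linspace(ylo,yhi,25):
        a,b=proj(n,[bar(th0,y-.005),bar(th0,y+.005)]); t=(b-a)/np.linalg.norm(b-a); nn=np.array([-t[1],t[0]]); c=(a+b)/2
        s=np.arange(-12,12.01,.1); P=c+s[:,None]*nn
        v=cv2.remap(mask,P[:,0].astype(np.float32)[None],P[:,1].astype(np.float32)[None],cv2.INTER_LINEAR)[0]>.5
        if v.sum()>20: out.append((s[v].mean(),v.sum()*.1))
    out=np.array(out); return np.median(out,0),len(out)
if __name__=='__main__':
    import sys
    print('rest scene',mid('scene',cv2.imread('pics/scene0.png'),0,-.14,.14),'top',mid('top',cv2.imread('pics/top0.png'),0,-.14,.14))
    for th in(1.15,1.175,1.2,1.225): print(th,'scene',mid('scene',cv2.imread('pics/i3full.png'),th,-.14,.13),'top',mid('top',cv2.imread('pics/i3top.png'),th,-.14,.14))
E
python3 bar.py
```

```text
rest scene (np.float64(nan), 0) top (array([-4.26325641e-14,  8.00000000e+00]), 25)
1.15 scene (np.float64(nan), 0) top (array([-1.45,  7.  ]), 25)
1.175 scene (np.float64(nan), 0) top (array([-0.5,  7. ]), 25)
1.2 scene (np.float64(nan), 0) top (array([0.4, 7. ]), 25)
1.225 scene (np.float64(nan), 0) top (array([1.35, 7.  ]), 25)
  return _methods._mean(a, axis=axis, dtype=dtype,
  ret = ret.dtype.type(ret / rcount)
```

```bash
sed -i 's/(hsv\[...,1\]>235)&(hsv\[...,2\]>120)/(hsv[...,1]>SAT)\&(hsv[...,2]>110)/; s/^def bar/SAT=200\ndef bar/' bar.py; python3 -W ignore - <<'E'
import bar,cv2,numpy as np
from bar import *
im=cv2.imread('pics/scene0.png');h=cv2.cvtColor(im,cv2.COLOR_BGR2HSV)
q=proj('scene',[bar.bar(0,0)])[0].astype(int);print(q,h[q[1]-3:q[1]+4,q[0]])
im2=cv2.imread('pics/i3full.png');h=cv2.cvtColor(im2,cv2.COLOR_BGR2HSV)
q=proj('scene',[bar.bar(1.18,0)])[0].astype(int);print(q,h[q[1]-3:q[1]+4,q[0]])
for sat in(200,225):
  bar.SAT=sat
  print('rest scene',mid('scene',im,0,-.14,.14))
  for th in(1.15,1.175,1.2): print(th,mid('scene',im2,th,-.14,.13),mid('top',cv2.imread('pics/i3top.png'),th,-.14,.14))
E
```

```text
Traceback (most recent call last):
AttributeError: 'function' object has no attribute 'bar'
```

```bash
mv bar.py barm.py; python3 -W ignore - <<'E'
import barm,cv2,numpy as np
from barm import *
im=cv2.imread('pics/scene0.png');h=cv2.cvtColor(im,cv2.COLOR_BGR2HSV)
q=proj('scene',[bar(0,0)])[0].astype(int);print(q,h[q[1]-3:q[1]+4,q[0]].tolist())
im2=cv2.imread('pics/i3full.png');h=cv2.cvtColor(im2,cv2.COLOR_BGR2HSV)
q=proj('scene',[bar(1.18,0)])[0].astype(int);print(q,h[q[1]-3:q[1]+4,q[0]].tolist())
for sat in(200,225):
  barm.SAT=sat
  print('rest scene',mid('scene',im,0,-.14,.14))
  for th in(1.15,1.175,1.2): print(th,mid('scene',im2,th,-.14,.13),mid('top',cv2.imread('pics/i3top.png'),th,-.14,.14))
E
```

```text
[282 229] [[16, 218, 255], [16, 219, 255], [17, 216, 255], [16, 218, 255], [16, 221, 255], [15, 222, 255], [13, 222, 254]]
[316 204] [[12, 249, 172], [12, 231, 189], [12, 224, 197], [12, 224, 200], [12, 222, 202], [12, 225, 198], [12, 223, 193]]
rest scene (array([0.65, 7.7 ]), 25)
1.15 (array([-0.05,  6.8 ]), 25) (array([-1.4,  7.1]), 25)
1.175 (array([0.45, 6.7 ]), 25) (array([-0.45,  7.1 ]), 25)
1.2 (array([1. , 6.8]), 25) (array([0.45, 7.1 ]), 25)
rest scene (np.float64(nan), 0)
1.15 (array([-0.1 ,  2.85]), 14) (array([-1.45,  7.1 ]), 25)
1.175 (array([0.32903226, 2.8       ]), 17) (array([-0.55,  7.  ]), 25)
1.2 (array([0.72916667, 2.8       ]), 17) (array([0.4, 7. ]), 25)
```

Both cameras, referenced to the bar at rest, give θ ≈ 1.185, which is above 1.175. I'll raise the grip, press slightly more, and hold for over a second.

```bash
python3 -m creep '[[0,0,0,0,0,0,0],[-0.0017,0.0002,-0.0009,0,0,0,0],[-0.0035,0.0004,-0.0018,0,0,0,0],[-0.0035,0.0004,-0.0018,0,0,0,0],[-0.0035,0.0004,-0.0018,0,0,0,0]]' 60; python3 th.py|grep theta; python3 -m creep '[[-0.0015,0.0002,-0.0009,0,0,0,0],[-0.003,0.0003,-0.0016,0,0,0,0],[-0.003,0.0003,-0.0016,0,0,0,0],[-0.003,0.0003,-0.0016,0,0,0,0],[-0.003,0.0003,-0.0016,0,0,0,0]]' |egrep 'clock|force|width'; python3 -m creep '[[0,0,0,0,0,0,0],[0,0,0,0,0,0,0],[0,0,0,0,0,0,0],[0,0,0,0,0,0,0],[0,0,0,0,0,0,0]]'|egrep 'clock|force|width'; python3 th.py|grep theta;python3 -W ignore - <<'E'
import barm
from barm import *
im={n:np.ascontiguousarray(arm.snapshot(n)[:,:,::-1]) for n in('scene','top')}
for th in(1.175,1.2): print(th,mid('scene',im['scene'],th,-.14,.13)[0],mid('top',im['top'],th,-.14,.14)[0])
E
```

```text
clock: 62.22
position: [0.4435, 0.1237, 0.1339]
eef_rot: [-0.705, 0.018, -0.057, 0.707]
ft_force: [60.1, -5.4, 10.2]
grip_width: 0.0172
theta est 1.173613480365019 r 0.17250420271980674 lat 0.0001358368911023845
clock: 62.85
ft_force: [70.1, -6.2, 10.9]
grip_width: 0.017
clock: 63.48
ft_force: [70.6, -6.5, 11.4]
grip_width: 0.017
theta est 1.17544828470631 r 0.17250995710868985 lat 0.00012411076597897543
1.175 [0.45 7.1 ] [-0.65  7.1 ]
1.2 [0.9 7. ] [0.3 7.1]
```

```bash
python3 bv.py j1 -.0455 .0465
```

View pics/j1scene.png

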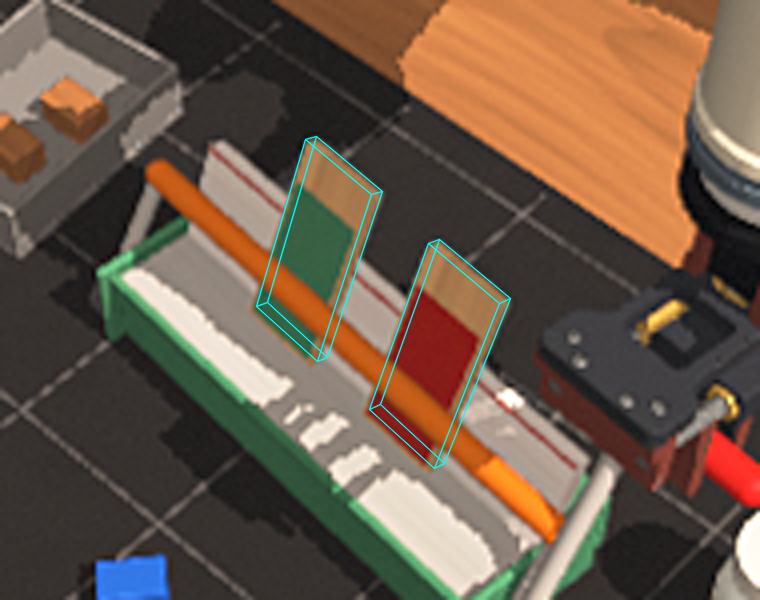

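View pics/j1top.png

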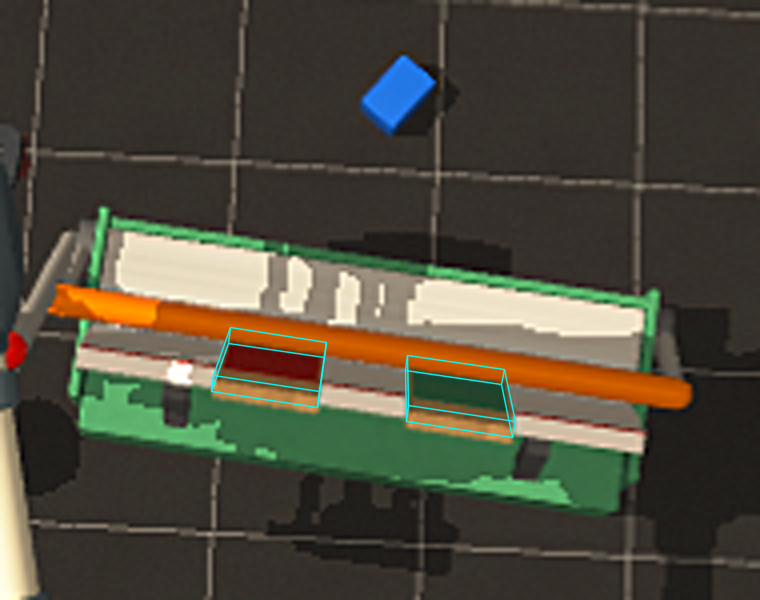

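Bar and boards are tight and flat. Now I'll ease back along the same arc.

```bash
python3 -m creep '[[0.0024,-0.0003,0.0013,0,0,0,0],[0.0048,-0.0006,0.0025,0,0,0,0],[0.0072,-0.0008,0.0037,0,0,0,0],[0.0096,-0.001,0.005,0,0,0,0],[0.012,-0.0013,0.0062,0,0,0,0]]'|egrep 'force|width'; python3 -m creep '[[0.0024,-0.0003,0.0013,0,0,0,0],[0.0048,-0.0006,0.0025,0,0,0,0],[0.0072,-0.0008,0.0037,0,0,0,0],[0.0096,-0.001,0.005,0,0,0,0],[0.012,-0.0013,0.0062,0,0,0,0]]'|egrep 'force|width'; python3 th.py | egrep 't |theta'; python3 -m creep '[[0.0036,-0.0003,0.0017,0,0,0,0],[0.0086,-0.0008,0.0039,0,0,0,0],[0.0136,-0.0013,0.006,0,0,0,0],[0.0186,-0.0018,0.0078,0,0,0,0],[0.0236,-0.0023,0.0094,0,0,0,0]]'|egrep 'force|width'; python3 th.py| egrep 't |theta'
```

```text
ft_force: [24.3, -1.3, 7.6]
grip_width: 0.0167
ft_force: [4.7, 0.5, 6.8]
grip_width: 0.0168
t 64.92 tcp [0.4482 0.1231 0.1368] grasp [0.448  0.1231 0.1555] F [4.7 0.5 6.8] w 0.0168
theta est 1.1322258631118527 r 0.172374479832609 lat 0.00011265102751329377
ft_force: [2.8, 2.7, 5.8]
grip_width: 0.0167
t 65.55 tcp [0.4702 0.1209 0.1446] grasp [0.47   0.1209 0.1633] F [2.8 2.7 5.8] w 0.0167
theta est 0.9949296171100461 r 0.17173638030942817 lat 9.966320802511581e-05
```

```bash
python3 -m creep '[[0.0081,-0.0008,0.0023,0,0,0,0],[0.0164,-0.0016,0.0042,0,0,0,0],[0.0247,-0.0024,0.0056,0,0,0,0],[0.0331,-0.0032,0.0067,0,0,0,0],[0.0415,-0.004,0.0073,0,0,0,0]]'|egrep 'force|width'; python3 -m creep '[[0.0085,-0.0008,0.0003,0,0,0,0],[0.0169,-0.0016,0,0,0,0,0],[0.0254,-0.0025,-0.0006,0,0,0,0],[0.0338,-0.0033,-0.0016,0,0,0,0],[0.0421,-0.0041,-0.0031,0,0,0,0]]'|egrep 'force|width'; python3 th.py| egrep 't |theta'; python3 -m creep '[[0.0082,-0.0008,-0.0019,0,0,0,0],[0.0164,-0.0016,-0.0042,0,0,0,0],[0.0244,-0.0024,-0.0069,0,0,0,0],[0.0323,-0.0031,-0.0101,0,0,0,0],[0.04,-0.0039,-0.0136,0,0,0,0]]'|egrep 'force|width'; python3 th.py| egrep 't |theta'
```

```text
ft_force: [4.0, 4.0, -2.8]
grip_width: 0.0166
ft_force: [0.2, 0.2, -3.6]
grip_width: 0.0171
t 66.8 tcp [0.5535 0.1115 0.1464] grasp [0.5534 0.1116 0.1651] F [ 0.2  0.2 -3.6] w 0.0171
theta est 0.4980643504157758 r 0.16954169417624862 lat -0.00105874932759915
ft_force: [-2.1, -4.8, -2.8]
grip_width: 0.0164
t 67.42 tcp [0.594  0.1074 0.1339] grasp [0.5939 0.1074 0.1526] F [-2.1 -4.8 -2.8] w 0.0164
theta est 0.24754257321422113 r 0.17074652728528708 lat -0.0012800155614089413
```

```bash
python3 -m creep '[[0.0075,-0.0007,-0.0038,0,0,0,0],[0.0148,-0.0014,-0.0081,0,0,0,0],[0.0219,-0.0021,-0.0127,0,0,0,0],[0.0268,-0.0026,-0.0162,0,0,0,0],[0.0315,-0.0031,-0.0199,0,0,0,0]]'|egrep 'force|width'; python3 th.py| egrep 't |theta'; python3 -m creep '[[0.001,-0.0001,-0.0008,0,0,0,0],[0.002,-0.0002,-0.0016,0,0,0,0],[0.003,-0.0003,-0.0024,0,0,0,0],[0.004,-0.0004,-0.0032,0,0,0,0],[0.005,-0.0005,-0.004,0,0,0,0]]'|egrep 'force|width'; python3 th.py| egrep 't |theta';  python3 - <<'E'
from h import *
for n,o in(('scene',(230,150)),('top',(220,160))):
  im=arm.snapshot(n);cv2.imwrite(f'pics/k_{n}.png',im[:,:,::-1])
  cv2.imwrite(f'pics/k1{n}.png',cv2.resize(im[o[1]:o[1]+170,o[0]:o[0]+220,::-1],None,fx=3.5,fy=3.5))
E
```

```text
ft_force: [-3.7, -4.6, -4.6]
grip_width: 0.0168
t 68.05 tcp [0.6254 0.1043 0.1143] grasp [0.6253 0.1044 0.133 ] F [-3.7 -4.6 -4.6] w 0.0168
theta est 0.029911102971903913 r 0.1709820295832211 lat -0.0013185575319288093
ft_force: [-5.1, -6.3, 0.8]
grip_width: 0.0169
t 68.67 tcp [0.6301 0.1039 0.1105] grasp [0.63   0.1039 0.1292] F [-5.1 -6.3  0.8] w 0.0169
theta est -0.005600065784207464 r 0.17103688738894668 lat -0.001317015790111989
```

View pics/k1scene.png

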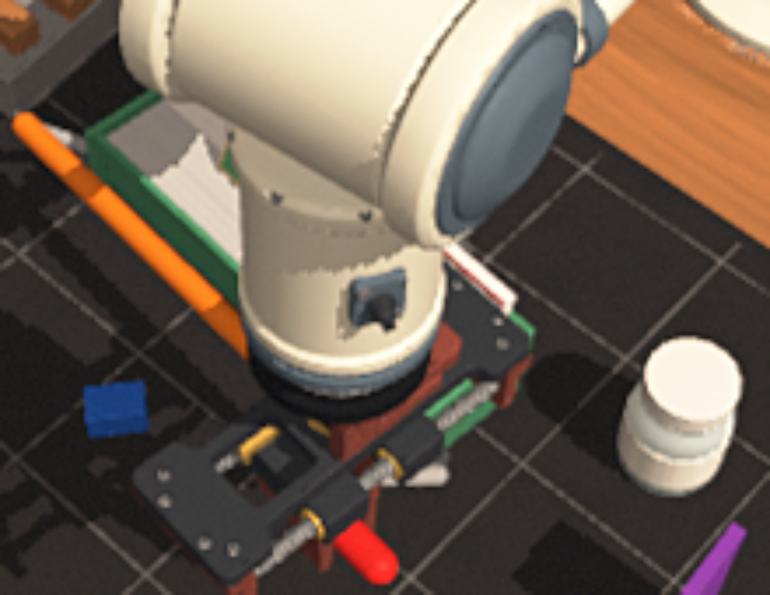

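```bash
python3 -W ignore - <<'E'
from barm import *
a=cv2.imread('pics/k_scene.png');b=cv2.imread('pics/k_top.png')
for th in(0,.03,.06): print(th,mid('scene',a,th,-.13,-.04),mid('scene',cv2.imread('pics/scene0.png'),th,-.13,-.04),mid('top',b,th,-.14,.0))
E
```

```text
0 (array([0.75, 7.1 ]), 25) (array([0.6, 7.1]), 25) (array([-4.26325641e-14,  8.00000000e+00]), 25)
0.03 (array([1.9, 7.1]), 25) (array([1.75, 7.1 ]), 25) (array([0.8, 8. ]), 25)
0.06 (array([3. , 7.1]), 25) (array([2.9, 7.1]), 25) (array([1.6, 8. ]), 25)
```

The lever is at rest, with the bar offset the same as at the start in both cameras. Opening and retreating.

```bash
python3 -m creep '[[0,0,0,0,0,0,0.1],[0,0,0,0,0,0,0.25],[0,0,0,0,0,0,0.4],[0,0,0,0,0,0,0.5],[0,0,0,0,0,0,0.5]]' 20|egrep 'force|width'; python3 -m creep '[[0,0,0,0,0,0,0.5],[0,0,0,0,0,0,0.5],[0,0,0.02,0,0,0,0.5],[0,0,0.06,0,0,0,0.5],[0,0,0.12,0,0,0,0.5]]'|egrep 'pos|force|width'; python3 -m creep '[[-0.03,0.04,0.03,0,0,0,0.5],[-0.06,0.08,0.03,0,0,0,0.5],[-0.1,0.12,0.03,0,0,0,0.5],[-0.14,0.16,0.03,0,0,0,0.5],[-0.16,0.18,0.03,0,0,0,0.5]]'|egrep 'pos|force|width'; python3 bv.py l1 -.0455 .0465; python3 -W ignore - <<'E'
from barm import *
im={n:np.ascontiguousarray(arm.snapshot(n)[:,:,::-1]) for n in('scene','top')}
print(mid('scene',im['scene'],0,-.14,.13)[0],mid('top',im['top'],0,-.14,.14)[0])
cv2.imwrite('pics/l2.png',im['scene'])
E
```

```text
ft_force: [1.2, 0.7, -0.6]
grip_width: 0.0437
position: [0.6293, 0.1048, 0.2309]
ft_force: [1.9, 0.6, 1.5]
grip_width: 0.0439
position: [0.4682, 0.2867, 0.2626]
ft_force: [0.6, -0.3, 0.3]
grip_width: 0.044
[0.85 7.8 ] [-4.2607545e-14  7.6000000e+00]
```

View pics/l1scene.png

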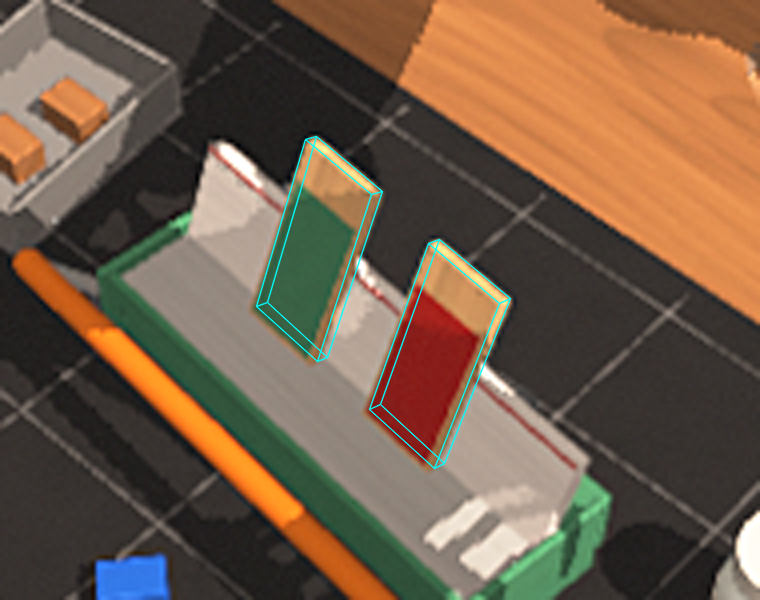

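View pics/l2.png

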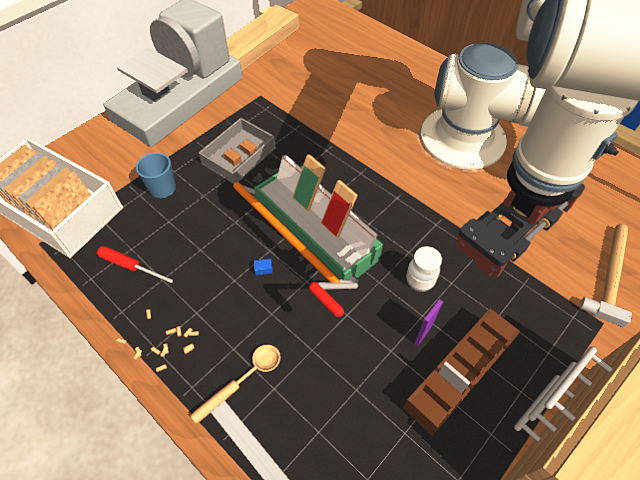

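The final picture shows both offcuts in the tray at (232,158) and (248,148). Both boards are leaning in the press, the lever is open, the scraper is in its slot at (455,376), and the jar is unmoved at (424,268). I'm handing in.

```bash
python3 -m creep '[[0,0,0,0,0,0,0.5],[0,0,0,0,0,0,0.5],[0,0,0,0,0,0,0.5]]'; python3 -c "
from cell import arm
print(arm.close_job())"
```

```text
clock: 71.22
position: [0.4706, 0.2843, 0.26]
eef_rot: [0.706, -0.034, 0.039, -0.706]
ft_force: [0.2, 0.1, -0.4]
grip_width: 0.0439
the job is handed in; nothing more can be done
None
```

The job is handed in after 71 s of the 210 s allowed, and my last checks show every part of it done. No verdict is reported back.

**What I did:** I put both offcuts in the grey tray, then moved the green and red boards from the rack to the press; those were the only two present. I pulled the lever until the bar was firm against the boards and held it there for over a second, at up to about 70 N at the handle. Then I eased it back to its stop along the same arc before letting go.

**Final checks:**
- Both boards fit the seated outline to about 2 mm.
- Both offcuts are in the tray, the scraper is in its slot, and the jar, blue block and purple plate look unmoved.
- The bar's rest position matches the start picture within about 0.2 px in both cameras.

**What failed or disagreed:**
- **Offcut grasp:** My first two grasps of the ledge offcut closed on nothing. The true fingertips sit about 21 mm short of the reported TCP along the fingers. I measured this by touch and corrected for it.
- **Lever angle:** While pulled, both cameras gave about 1.185 to 1.19 rad, but the arm position gave only 1.171 to 1.175. The limit is 1.175, so that step passed with a thin margin, and I went by the cameras.

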